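# Assemble a kart stub axle

## Robot

A 7-joint arm with a two-finger parallel gripper is mounted at the origin on the work surface. World frame = base frame: x ahead of the robot, y to its left, z up, the work surface at z = 0. Lengths are in m, angles in rad, forces in N, time in s.
With the tool pointing down it reaches from about 0.425 to 0.825 m from the base axis. Payload 3.6 kg.
Tool frame: the origin (TCP) lies midway between the tips of the shut fingers; the grasp point (between the pads) lies bot.grip_depth behind it (bot.grip_depth is the distance from the TCP to the grasp point, in m); z points along the fingers, x is the direction in which the jaws open and shut, and the axes are right-handed (so a half turn about z gives the same grasp; the last joint's range is limited). The gripper opens to 85 mm and grips with 20 to 120 N. Pads are 22 mm wide; open, the fingers measure 114 mm over their backs; the gripper's body (76 mm by 85 mm) begins 54 mm behind the grasp point. The pads swing forward as they close: fully open they stand 13 mm farther back than shut.
Start: joints at [-1.359, 0.615, -0.013, 1.423, 0.008, 1.103, -0.04], TCP at [0.153, 0.632, 0.231] pointing down, gripper open.
Joint ranges: [-3.12, 3.12], [-0.3, 2.06], [-1.34, 1.32], [0.26, 2.42], [-1.36, 4.5], [0.01, 1.98], [-2.84, 2.84]. Speed limits (rad/s): [2.79, 2.79, 3.14, 3.14, 3.14, 3.14, 3.14].

## Interface

Orientations are given as a unit quaternion [w, x, y, z].
In Python, from cell import bot gives the robot as it stands.
- The arm moves only by the tool drive_tool, never from a script. Its argument "rows" is a list that holds one entry, the list of rows, each a list of 7 numbers: the turn, a rotation vector about the tool's x, y, z in degrees, then the shift along the tool's x, y, z in m, then the closure, from 0 (fully open) to 1 (shut). A call has 1 to 12 rows; each row shifts and turns the pose as measured when the row begins, along the tool's axes as they then stand; what a row does not reach is not made up. A row lasts 1/10 s, in which the tool goes at most 50 mm and 8.59 degrees, less where a joint would pass 70% of its speed; a pose out of reach is approached as far as the arm can. A call with a gripper value outside its range is refused whole. The fingers move at their own pace and stop on an object; "force" is the grip in N (left out, the last holds). Time passes only in rows, so rows that do not move let the fingers close. It gives the time, the measured TCP pose, the force and the opening at its end, in the units of the state.
- bot.get_state(): the state, without advancing time (a new reading comes with each control period).
- bot.read_camera(name): name is "scene" or "side" or "wrist"; returns the picture (420x560x3 uint8, red, green, blue); there is no depth.
- bot.get_calibration(name): a dict with "fx", "fy", "cx", "cy" (pixels), "xyz" and "orientation" of the camera in the world. Camera axes: x right, y up, looking along -z (the intrinsics and any distortion apply to the point x, -y, -z); pixel columns grow to the right and rows downward; lengths in m; the calibration is good to about 2 mm. A picture is of the moment at which its call begins: read the wrist's pose just before it. get_calibration takes no time and is no camera call; for the wrist camera it gives the pose at the moment of the call.
- bot.sign_off(): hands the job in, once; it reports no verdict.
The state is a dict: "clock": time; "qpos": joint angles; "joint_velocities": joint speeds; "tau": joint torques, N m; "eef_pos": TCP position; "orientation": TCP orientation; "contact_force": force on the tool from outside, world axes, zero at the start; "wrist_torque": the same for the moment, N m; "width": opening from 0.0 (shut) to 1.0 (fully open).
Only numpy, scipy, OpenCV 4.12 (cv2) and the standard library are available. Lean on these libraries where they do the work, as an engineer would, in place of code of your own. Each camera call takes 0.05 s, during which the arm holds its last target.

## Task

On the garage bench, slide the narrow spacer, then the wide ball bearing, then the retaining cap onto the stub axle, pushing each one fully home before you fetch the next; the cap must go on past the small sprung catch on top of the axle's nose so that the catch springs up behind it. Feel your way: never press a part against the axle harder than 25 N, and leave the tin, the wrench and the jar where they are.

Things in the scene. Friction and masses are not known exactly. Their poses are not given: they have to be found in the camera images.
- seat (a point): Seat of the level steel stub axle: centre of the flat shoulder face (30 mm diameter) that the stack is pushed against, on the axle's axis, 130 mm above the bench. x points along the axle to its free tip, z up. Axle: 20 mm diameter from the seat to 35 mm, tapering to 14 mm at 38 mm; a 14 mm nose to 80 mm; a cone to 6 mm diameter at the tip, 88 mm from the seat.
- stand: Dark steel bracket, fixed to the bench, that carries the axle. Origin on the bench, 20 mm behind the seat; x along the axle. An upright plate, 70 mm wide, begins 25 mm behind the seat and reaches 10 mm above the axle's axis; nothing is higher. Base plate 110 mm wide, 10 mm thick. The parts' bores have 1 mm of play all round on the axle, less than the error of a reading.
- axle_tip (a point): Centre of the axle's free tip, on the axis, 88 mm from the seat; axes as the seat.
- catch (a joint): Sprung catch: a small dark ridge in the top of the axle's nose, 69 to 81 mm from the seat, 2.5 mm proud of the nose, ramped at both ends. 0 = fully up; grows (m) as it is pressed down, at most 0.0035. Pushing the cap's bore over it takes some 3 to 12 N along the axle. It lifts the cap with about 3 N. Spacer and bearing pass over it.
- spacer_center (a point): Centre of the spacer: plain aluminium tube, 36 mm outside diameter, 22 mm bore, 24 mm long, 0.12 kg. x along its bore, the bore lying level. Home on the axle: its centre 12 mm from the seat.
- bearing_center (a point): Centre of the ball bearing: wide steel ring with dark shields on its faces, 62 mm outside diameter, 22 mm bore, 18 mm wide, about 0.25 kg. x along its bore, the bore lying level. Home on the axle: its centre 33 mm from the seat.
- cap_center (a point): Centre of the retaining cap: knurled thick dark steel collar, 50 mm outside diameter (51 over the knurls), 16 mm through bore, 26 mm long, about 0.15 kg. x along its bore, the bore lying level. Same at both ends. Home on the axle: its centre 55 mm from the seat, outer face 68 mm from the seat, just clear of the catch.
- cradle: Parts cradle fixed to the bench: a rail with a shallow V-shaped steel top, 240 mm long along its x axis, 30 mm wide, V bottom 40 mm and V edges 49 mm above the bench; wooden foot 70 mm wide, 8 mm high. Origin under its centre on the bench. The three parts stand in it on their rims in any order, bores along the rail, about 75 mm apart centre to centre; centres 61 (spacer), 76 (bearing) and 69 mm (cap) above the bench.
- tin: Bystander: small open aluminium bowl-shaped tin, 64 mm across, 45 mm high. Origin at the centre of its underside.
- wrench: Bystander: steel wrench lying flat.
- jar: Bystander: glass jar, 56 mm across, 70 mm high. Origin at the centre of its underside.
Things that resemble listed ones, but are neither listed nor needed, are in the scene too. What is shaped like the stand but blue or turquoise is not meant.

How it is judged:
On the way, in this order (a step that is already met when the one before it is completed fails the run):
1. the spacer is fully home on the axle (x of spacer_center in the frame of seat between 0.0102 and 0.0138 m and y of spacer_center in the frame of seat between -0.003 and 0.003 m and z of spacer_center in the frame of seat between -0.003 and 0.003 m and angle between the x axis of spacer_center and the x axis of seat, either way round below 0.12 rad), for 0.1 s.
2. the bearing is fully home against the spacer (all of step 1 and x of bearing_center in the frame of seat between 0.0312 and 0.0348 m and y of bearing_center in the frame of seat between -0.003 and 0.003 m and z of bearing_center in the frame of seat between -0.003 and 0.003 m and angle between the x axis of bearing_center and the x axis of seat, either way round below 0.12 rad), for 0.1 s.
3. the cap is fully home against the bearing and the catch has sprung up behind it (all of step 2 and x of cap_center in the frame of seat between 0.0532 and 0.0568 m and y of cap_center in the frame of seat between -0.003 and 0.003 m and z of cap_center in the frame of seat between -0.003 and 0.003 m and angle between the x axis of cap_center and the x axis of seat, either way round below 0.12 rad and value of joint catch below 0.001 m), for 0.1 s.
At the end, for the whole second after the job is handed in: Spacer, bearing and cap all lie on the axle in this order from the seat, centres within 1.8 mm of 12, 33 and 55 mm from the seat along the axle and within 3 mm of its axis up-down and sideways, bores within 0.12 rad of the axle, the catch up (pressed in less than 1 mm), all released and at rest (all of step 3 and linear speed of each of spacer, bearing, cap below 0.02 m/s); the robot touches nothing.
It fails at once if a part is pressed against the axle or its bracket harder than 25 N (contact force between any of spacer, bearing, cap and stand above 25 N).
It fails at once if the tin, the wrench or the jar is shifted by more than 20 mm (distance of any of tin, wrench, jar from where it was at the start of the episode above 0.02 m).
It also fails if it takes over 72 s, if anything falls off the work surface, if the arm or the gripper's body presses on something with over 40 N, if the wrist force passes 120 N, or if a joint passes its speed limit or range.

## Working session

There is one attempt and no reset: what is moved stays moved. The work goes in short steps, Python scripts to look and compute and a tool call to move; the robot and the scene stay as the last step left them, time stands still between calls to the robot, and variables do not carry over. Pictures are saved under pics/ and viewed, and the job is handed in when it is done.

Besides the shell and the picture viewer there is one more tool, called as a command line: name --argument value ..., lists and objects as JSON in quotes. drive_tool: Moves the arm, as the interface text tells. Its arguments: {"type":"object","properties":{"rows":{"type":"array"},"force":{"type":"number"}},"required":["rows"]}

```bash
ls; mkdir -p pics; python3 - <<'E'
from cell import bot
import cv2,numpy as np
s=bot.get_state(); print(s['clock'],s['eef_pos'],s['orientation'],s['width'],s['contact_force'],bot.grip_depth)
for n in ['scene','side','wrist']:
    c=bot.get_calibration(n); print(n,c)
    cv2.imwrite(f'pics/{n}0.png',bot.read_camera(n)[:,:,::-1])
E
```

```text
pics
0.0 [0.1529381  0.63096718 0.23013632] [ 0.00080336  0.78597809  0.61825303 -0.00099465] 1.0005283884824778 [ 0.33212337 -0.0838804   0.92467981] 0.0187
scene {'fx': 464.31914299572605, 'fy': 464.31914299572605, 'cx': 282.052701141387, 'cy': 208.17818339767177, 'xyz': array([ 1.34832913, -0.2604276 ,  1.04473483]), 'orientation': array([0.79343908, 0.31053832, 0.20040624, 0.48358837])}
side {'fx': 476.831709634, 'fy': 476.831709634, 'cx': 285.5564099869936, 'cy': 219.85938337309852, 'xyz': array([ 0.16482051, -0.64433154,  0.74679945]), 'orientation': array([ 0.86884534,  0.43905765, -0.09671906, -0.20731998])}
wrist {'fx': 306.2269619824316, 'fy': 306.2269619824316, 'cx': 285.0267687576411, 'cy': 205.23826607362477, 'xyz': array([0.07820775, 0.64955281, 0.37174363]), 'orientation': array([ 0.7771256 , -0.11926451, -0.0924326 ,  0.61098935])}
```

View pics/scene0.png

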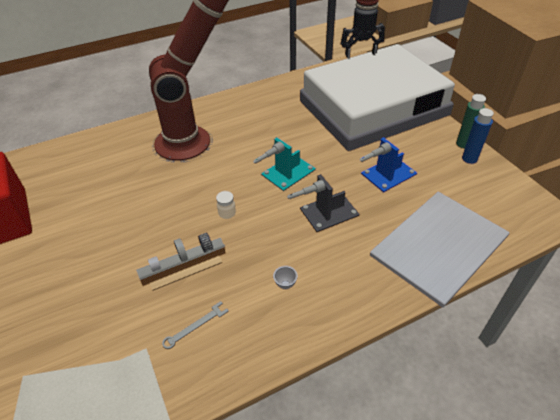

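View pics/side0.png

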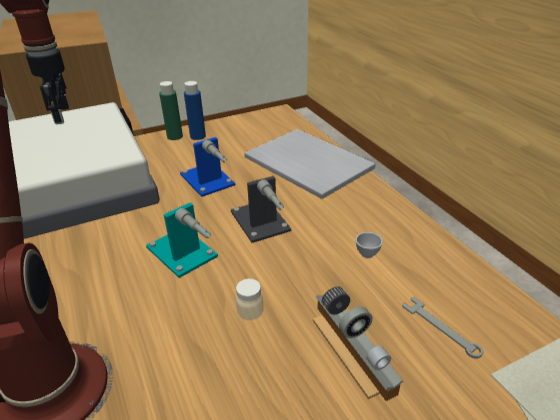

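View pics/wrist0.png

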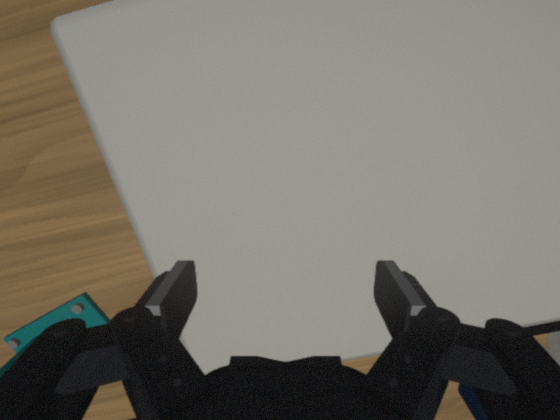

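The scene view shows the dark stand near (328,205) with its tip near (292,190), and the cradle with spacer (155,264), bearing (181,250) and cap (206,242). In the side view the dark stand is at (262,205) and the cradle at (355,340). I'll zoom in to get pixel positions.

```bash
cat > h.py <<'E'
import numpy as np,cv2
from scipy.spatial.transform import Rotation as R
from cell import bot
def q(o): return R.from_quat([o[1],o[2],o[3],o[0]])
def ray(c,px):
    d=np.array([(px[0]-c['cx'])/c['fx'],-(px[1]-c['cy'])/c['fy'],-1.])
    d=q(c['orientation']).apply(d); return np.array(c['xyz']),d/np.linalg.norm(d)
def plane(c,px,z):
    o,d=ray(c,px); return o+d*(z-o[2])/d[2]
def proj(c,P):
    p=q(c['orientation']).inv().apply(np.array(P)-c['xyz'])
    return np.array([c['cx']+c['fx']*p[0]/-p[2], c['cy']-c['fy']*p[1]/-p[2]])
def tri(l):
    A=np.zeros((3,3));b=np.zeros(3);L=[ray(c,p) for c,p in l]
    for o,d in L:
        M=np.eye(3)-np.outer(d,d);A+=M;b+=M@o
    x=np.linalg.solve(A,b)
    return x,[np.linalg.norm((np.eye(3)-np.outer(d,d))@(x-o)) for o,d in L]
def crop(im,x0,y0,x1,y1,s,name):
    c=cv2.resize(im[y0:y1,x0:x1],None,fx=s,fy=s,interpolation=cv2.INTER_CUBIC)
    for x in range(x0 - x0%10+10,x1,10): cv2.putText(c,str(x),(int((x-x0)*s),8),0,.3,(0,0,255)); cv2.line(c,(int((x-x0+.5)*s),10),(int((x-x0+.5)*s),14),(0,0,255))
    for y in range(y0 - y0%10+10,y1,10): cv2.putText(c,str(y),(0,int((y-y0+.5)*s)),0,.3,(0,0,255))
    cv2.imwrite('pics/'+name,c)
E
python3 - <<'E'
from h import *
a=cv2.imread('pics/scene0.png');b=cv2.imread('pics/side0.png')
crop(a,130,225,240,295,7,'s_crad.png');crop(a,280,165,370,235,8,'s_st.png')
crop(b,305,280,405,400,5,'d_crad.png');crop(b,225,165,305,245,7,'d_st.png')
E
```

```text
(no output)
```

View pics/s_crad.png

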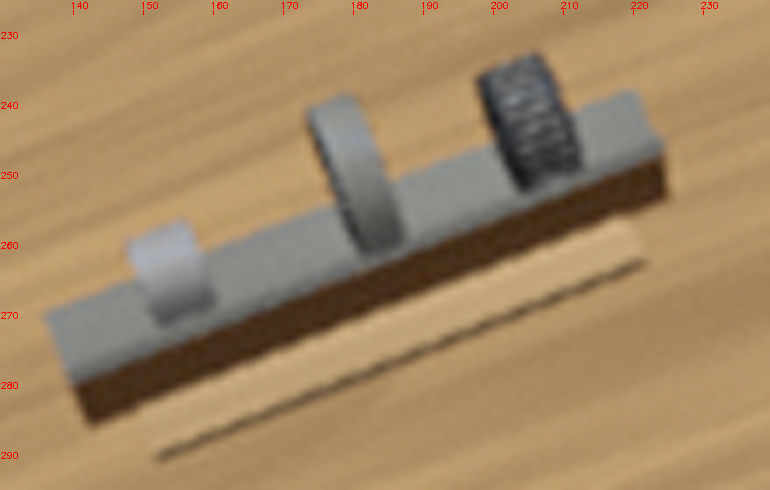

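View pics/s_st.png

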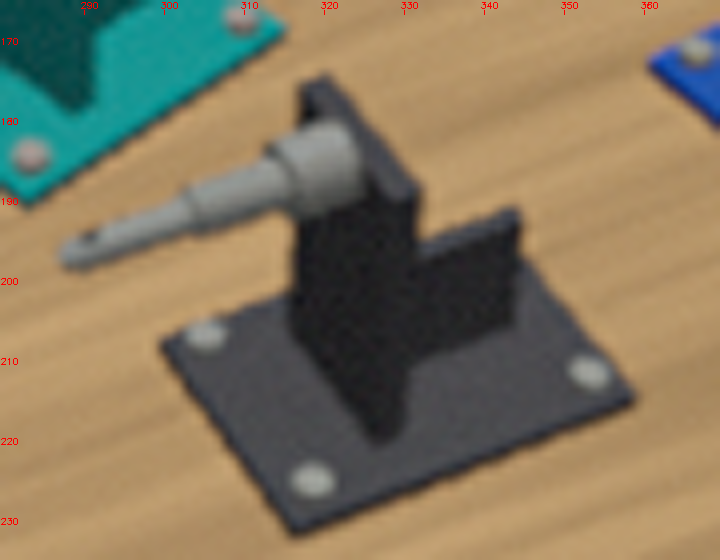

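View pics/d_crad.png

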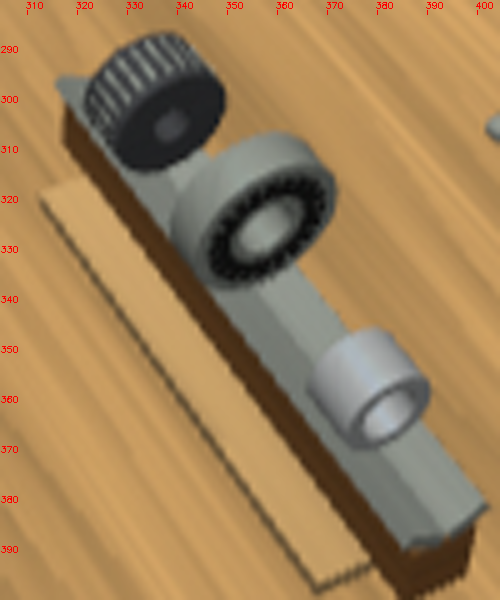

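View pics/d_st.png

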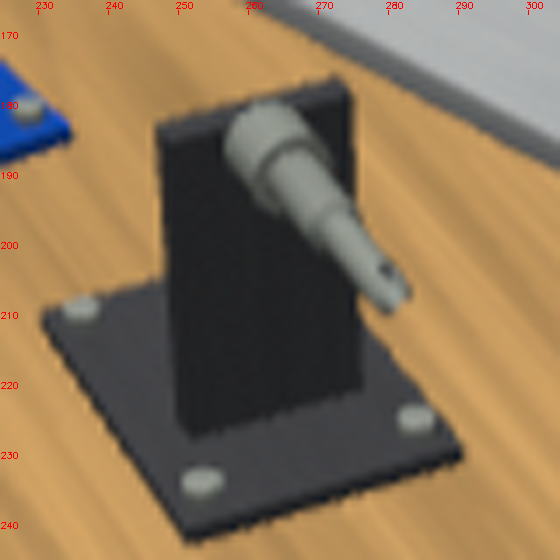

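```bash
python3 - <<'E'
from h import *
np.set_printoptions(precision=4,suppress=True)
S=bot.get_calibration('scene');D=bot.get_calibration('side')
A=[plane(S,p,.01) for p in [(299.5,207.6),(316.6,231.4),(359,214.3)]]
B=[plane(D,p,.01) for p in [(230.2,209.9),(251.6,241.6),(290.6,229.5)]]
print('base scene',A,'\nside',B)
for X in(A,B): print([np.linalg.norm(X[i]-X[i+1]) for i in (0,1)],[np.degrees(np.arctan2(*(X[i+1]-X[i])[[1,0]])) for i in(0,1)])
print('tip',tri([(S,(287.7,196.5)),(D,(280.9,207.4))]))
print('tip pl',plane(S,(287.7,196.5),.13),plane(D,(280.9,207.4),.13))
C=[plane(S,p,.049) for p in [(135.9,269.2),(139.8,278.8),(219.8,237.6),(224.1,245.2)]]
print('cradle',C, plane(D,(402.1,380.5),.049),plane(D,(385.5,389.1),.049))
print(np.mean(C,0), np.linalg.norm(C[0]-C[2]),np.linalg.norm(C[1]-C[3]),[np.degrees(np.arctan2(*(C[j]-C[i])[[1,0]])) for i,j in((0,2),(1,3))])
# parts tops: silhouettes
for n,ps,pd,z in [('sp',(153.2,264.0),(373.3,357),.061),('be',(180.3,250.7),(358.5,322),.076),('cap',(203.5,243),(333.5,300),.069)]:
    print(n,tri([(S,ps),(D,pd)]),plane(S,ps,z),plane(D,pd,z))
E
```

```text
base scene [array([0.4908, 0.2136, 0.01  ]), array([0.5984, 0.2123, 0.01  ]), array([0.599, 0.359, 0.01 ])] 
side [array([0.4863, 0.3582, 0.01  ]), array([0.4844, 0.2081, 0.01  ]), array([0.5909, 0.2072, 0.01  ])]
[np.float64(0.10763522571751172), np.float64(0.14672242375128627)] [np.float64(-0.7039093247225984), np.float64(89.76098304104501)]
[np.float64(0.15009830032311866), np.float64(0.10659628819237085)] [np.float64(-90.75350371056585), np.float64(-0.48393669533111033)]
tip (array([0.5384, 0.1495, 0.131 ]), [np.float64(0.00014530024744393062), np.float64(0.00014530024744401746)])
tip pl [0.5376 0.1499 0.13  ] [0.539 0.151 0.13 ]
cradle [array([ 0.5187, -0.2928,  0.049 ]), array([ 0.5537, -0.2917,  0.049 ]), array([ 0.5208, -0.0557,  0.049 ]), array([ 0.5517, -0.0553,  0.049 ])] [ 0.5469 -0.2945  0.049 ] [ 0.5123 -0.2954  0.049 ]
[ 0.5362 -0.1739  0.049 ] 0.23708327846821092 0.2364086144737345 [np.float64(89.48692312800851), np.float64(90.48298573635941)]
sp (array([ 0.5277, -0.2432,  0.0579]), [np.float64(0.004742313814969718), np.float64(0.004742313814969823)]) [ 0.5333 -0.2474  0.061 ] [ 0.5251 -0.24    0.061 ]
be (array([ 0.5374, -0.1719,  0.0764]), [np.float64(0.0008204535654239399), np.float64(0.0008204535654240269)]) [ 0.5365 -0.1711  0.076 ] [ 0.5378 -0.1725  0.076 ]
cap (array([ 0.5306, -0.1025,  0.0678]), [np.float64(0.003933183868349552), np.float64(0.003933183868349518)]) [ 0.5346 -0.1061  0.069 ] [ 0.5295 -0.0988  0.069 ]
```

drive_tool --rows '[[[0,0,8.5,0,0,-0.007,0],[0,0,8.5,0,0,-0.007,0],[0,0,8.5,0,0,-0.007,0],[0,0,8.5,0,0,-0.007,0],[0,0,8.5,0,0,-0.007,0],[0,0,8.5,0,0,-0.007,0],[0,0,8.5,0,0,-0.007,0],[0,0,8.5,0,0,-0.007,0],[0,0,8.5,0,0,-0.007,0]]]'

```text
clock: 1.05
eef_pos: [0.1519, 0.628, 0.2894]
orientation: [0.007, 1.0, -0.011, -0.002]
contact_force: [0.3, 0.5, -0.5]
width: 1.002
```

drive_tool --rows '[[[0,0,0,0.03,0.015,0,0],[0,0,0,0.038,0.03,0,0],[0,0,0,0.038,0.03,0,0],[0,0,0,0.038,0.03,0,0],[0,0,0,0.038,0.03,0,0],[0,0,0,0.038,0.03,0,0],[0,0,0,0.038,0.03,0,0],[0,0,0,0.038,0.03,0,0],[0,0,0,0.038,0.03,0,0],[0,0,0,0.038,0.03,0,0]]]'

```text
clock: 2.05
eef_pos: [0.52, 0.337, 0.2851]
orientation: [0.007, 1.0, 0.001, -0.008]
contact_force: [1.1, 1.0, 0.8]
width: 1.004
```

drive_tool --rows '[[[0,0,0,0,0.03,0,0],[0,0,0,0,0.045,0,0],[0,0,0,0,0.045,0,0],[0,0,0,0,0.045,0,0],[0,0,0,0,0.045,0,0],[0,0,0,0,0.03,0,0]]]'

```text
clock: 2.65
eef_pos: [0.5236, 0.084, 0.2854]
orientation: [0.009, 1.0, -0.002, -0.008]
contact_force: [0.6, 0.0, 0.2]
width: 1.0
```

```bash
python3 - <<'E'
from h import *
import pickle
c=bot.get_calibration('wrist');im=bot.read_camera('wrist')[:,:,::-1].copy();cv2.imwrite('pics/w1.png',im);pickle.dump(c,open('w1.pkl','wb'));print(c['xyz'],c['orientation'],bot.get_state()['orientation'])
E
```

```text
[0.525711   0.16351869 0.42534747] [ 0.98696385 -0.16070806  0.00860642 -0.00109659] [ 0.01176043  0.99988351 -0.00621482 -0.00748602]
```

View pics/w1.png

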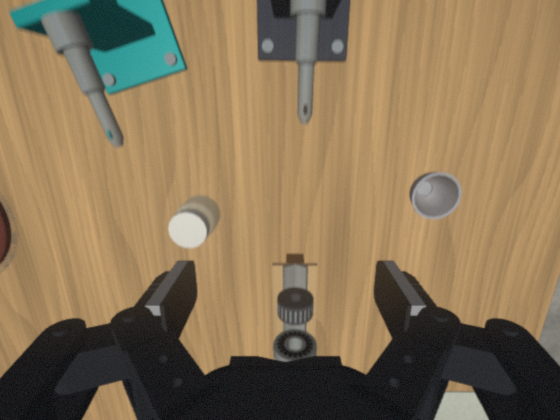

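The wrist view shows the axle tip near (305,119), the axle running up to (309,15), and the cap (295,305) and bearing (294,347) below it.

```bash
python3 - <<'E'
from h import *
im=cv2.imread('pics/w1.png')
crop(im,250,0,360,130,4.6,'w1a.png');crop(im,260,245,330,360,5,'w1b.png')
g=cv2.cvtColor(im,cv2.COLOR_BGR2HSV)
for r in (40,50,60,70,80,90,100,108):
    row=g[r,285:330]; print(r,[(285+i) for i in range(45) if row[i,1]<60 and row[i,2]>60][:1],[(285+i) for i in range(45) if row[i,1]<60 and row[i,2]>60][-1:])
E
```

```text
40 [285] [329]
50 [285] [329]
60 [295] [329]
70 [299] [313]
80 [298] [312]
90 [298] [312]
100 [298] [311]
108 [298] [311]
```

View pics/w1a.png

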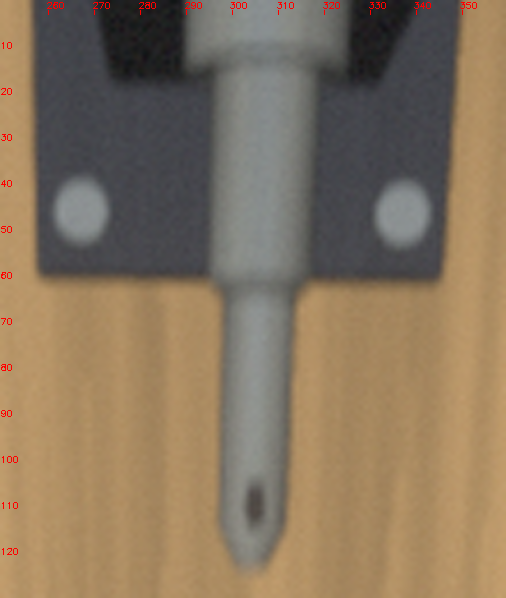

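View pics/w1b.png

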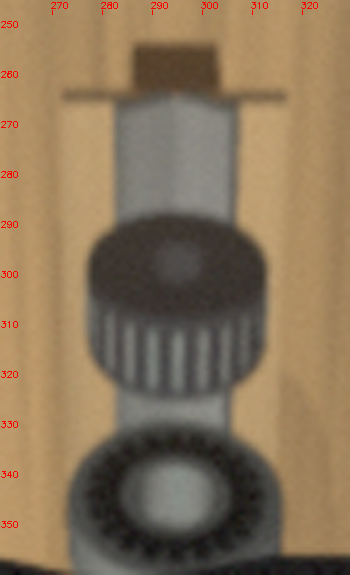

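```bash
python3 - <<'E'
from h import *
import pickle
np.set_printoptions(precision=4,suppress=True)
c=pickle.load(open('w1.pkl','rb'))
for n,p,z in [('ax20',(307.2,20),.13),('ax70',(306,70),.13),('ax108',(304.5,108),.13),('tip',(304,123),.13),('collar edge bottom',(306.5,13.5),.145),('plateL',(257.8,59.8),.01),('plateR',(345.5,59.8),.01),('crad end',(294.8,264.5),.049),('capface',(295.1,296.1),.069),('bearface',(294.7,343.5),.076),('catch',(304.7,109.5),.1375)]:
    print(n,plane(c,p,z))
S=bot.get_calibration('scene');D=bot.get_calibration('side')
print(tri([(S,(287.7,196.5)),(D,(280.9,207.4)),(c,(304,123))]))
E
```

```text
ax20 [0.5399 0.2298 0.13  ]
ax70 [0.5395 0.191  0.13  ]
ax108 [0.5387 0.1589 0.13  ]
tip [0.5384 0.1456 0.13  ]
collar edge bottom [0.5385 0.231  0.145 ]
plateL [0.4854 0.2141 0.01  ]
plateR [0.5935 0.2133 0.01  ]
crad end [ 0.5319 -0.0489  0.049 ]
capface [ 0.5323 -0.0861  0.069 ]
bearface [ 0.532  -0.1598  0.076 ]
catch [0.5385 0.1577 0.1375]
(array([0.5384, 0.1476, 0.1322]), [np.float64(0.0016942256919919708), np.float64(0.0009781758047994883), np.float64(0.0018747202732883484)])
```

```bash
cat >> h.py <<'E'
def to(P=None,yaw=-0.7):
    s=bot.get_state();r=q(s['orientation']);t=R.from_euler('z',yaw,degrees=True)*R.from_quat([1,0,0,0])
    print('clk %.2f eef'%s['clock'],np.round(s['eef_pos'],4),'turn deg',np.round((r.inv()*t).as_rotvec(degrees=True),2),'F',np.round(s['contact_force'],1),'T',np.round(s['wrist_torque'],2),'w',round(float(s['width']),3))
    if P is not None: print('shift',np.round(r.inv().apply(np.array(P)-s['eef_pos']),4))
E
python3 -c "
from h import *
to([.533,-.243,.13])"
```

```text
clk 2.70 eef [0.5235 0.0775 0.2859] turn deg [ 1.35  0.85 -0.01] F [-0.3 -5.   0.5] T [-0.28 -0.01  0.03] w 0.999
shift [0.0158 0.3166 0.1632]
```

drive_tool --rows '[[[1.3,0.8,0,0.002,0.02,0,0],[0,0,0,0.002,0.04,0,0],[0,0,0,0.002,0.04,0,0],[0,0,0,0,0.04,0,0],[0,0,0,0,0.04,0.01,0],[0,0,0,0,0.04,0.02,0],[0,0,0,0,0.04,0.03,0],[0,0,0,0,0.03,0.03,0],[0,0,0,0,0.02,0.03,0],[0,0,0,0,0,0.02,0],[0,0,0,0,0,0,0],[0,0,0,0,0,0,0]]]'

```text
clock: 3.9
eef_pos: [0.5274, -0.2422, 0.1396]
orientation: [-0.001, 1.0, -0.005, 0.0]
contact_force: [0.5, -0.8, 0.0]
width: 0.999
```

```bash
python3 - <<'E'
from h import *
import pickle
c=bot.get_calibration('wrist');im=bot.read_camera('wrist')[:,:,::-1].copy();cv2.imwrite('pics/w2.png',im);pickle.dump(c,open('w2.pkl','wb'))
to([.533,-.243,.13])
E
```

```text
clk 3.95 eef [ 0.5275 -0.2416  0.1397] turn deg [-0.14 -0.05  0.16] F [ 0.5  0.6 -0.6] T [-0.08 -0.02  0.01] w 1.002
shift [0.0055 0.0014 0.0097]
```

View pics/w2.png

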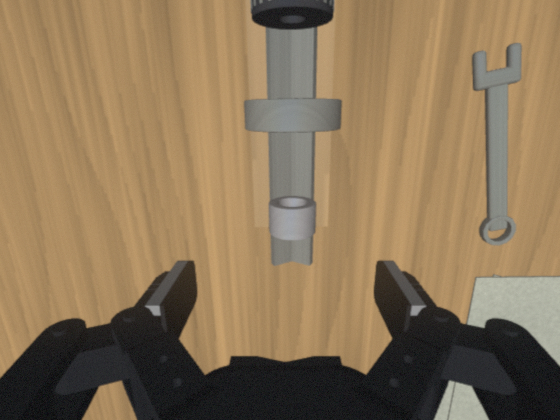

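```bash
python3 - <<'E'
from h import *
import pickle
np.set_printoptions(precision=4,suppress=True)
im=cv2.imread('pics/w2.png')
crop(im,240,0,350,280,2.1,'w2full.png')
crop(im,255,185,330,275,6,'w2a.png')
E
```

```text
(no output)
```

View pics/w2a.png

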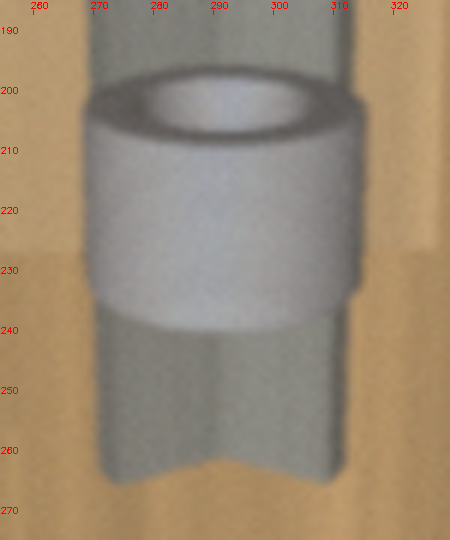

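```bash
python3 - <<'E'
from h import *
import pickle
np.set_printoptions(precision=4,suppress=True)
c=pickle.load(open('w2.pkl','rb'))
for p,z in [((291.7,202),.061),((291.7,208.7),.079),((291.7,239.5),.079),((268.5,202),.061),((315.5,202),.061),((292,261.5),.04),((292,114.5),.107)]: print(p,plane(c,p,z))
print(c['xyz'])
# bores of tcp
print(proj(c,[.5275,-.2416,.1397]))
E
```

```text
(291.7, 202) [ 0.5319 -0.2318  0.061 ]
(291.7, 208.7) [ 0.5316 -0.2313  0.079 ]
(291.7, 239.5) [ 0.5315 -0.2545  0.079 ]
(268.5, 202) [ 0.5145 -0.2316  0.061 ]
(315.5, 202) [ 0.5498 -0.232   0.061 ]
(292, 261.5) [ 0.5323 -0.2925  0.04  ]
(292, 114.5) [ 0.5315 -0.1682  0.107 ]
[ 0.5278 -0.1657  0.2812]
[286.2612 264.1979]
```

drive_tool --rows '[[[0,0,0,0.0045,0.001,0.01,0],[0,0,0,0,0,0.025,0],[0,0,0,0,0,0.025,0],[0,0,0,0,0,0.02,0],[0,0,0,0,0,0.01,0],[0,0,0,0,0,0.004,0],[0,0,0,0,0,0,0],[0,0,0,0,0,0,0]]]' --force 40

```text
clock: 4.75
eef_pos: [0.5435, -0.2395, 0.0496]
orientation: [0.001, 1.0, 0.001, 0.01]
contact_force: [-0.8, -0.9, 0.0]
width: 1.0
```

```bash
python3 -c "
from h import *
to([.532,-.243,.039])"
```

```text
clk 4.75 eef [ 0.5435 -0.2395  0.0496] turn deg [ 0.11 -1.19  0.78] F [-0.8 -0.9  0. ] T [0.02 0.02 0.06] w 1.0
shift [-0.0118  0.0035  0.0103]
```

drive_tool --rows '[[[0.1,-1.2,0.8,-0.0118,0.0035,0,0],[0,0,0,0,0,0.005,0],[0,0,0,0,0,0.005,0],[0,0,0,0,0,0,0],[0,0,0,0,0,0,0]]]'

```text
clock: 5.25
eef_pos: [0.5319, -0.2445, 0.0411]
orientation: [0.001, 1.0, -0.007, 0.001]
contact_force: [-0.0, 0.2, -0.0]
width: 0.996
```

```bash
python3 -c "
from h import *
to([.532,-.243,.039])"
```

```text
clk 5.25 eef [ 0.5319 -0.2445  0.0411] turn deg [ 0.13 -0.13 -0.13] F [-0.   0.2 -0. ] T [ 0.03 -0.03  0.01] w 0.996
shift [ 0.0001 -0.0015  0.0021]
```

Good; close the fingers.

drive_tool --rows '[[[0,0,0,0,-0.0015,0,0.4],[0,0,0,0,0,0,1],[0,0,0,0,0,0,1],[0,0,0,0,0,0,1],[0,0,0,0,0,0,1],[0,0,0,0,0,0,1],[0,0,0,0,0,0,1]]]' --force 40

```text
clock: 5.95
eef_pos: [0.5328, -0.2428, 0.0415]
orientation: [0.001, 1.0, -0.007, 0.002]
contact_force: [-0.2, 0.3, 0.4]
width: 0.412
```

```bash
python3 -c "
from h import *
to([.532,-.243,.12])"
```

```text
clk 5.95 eef [ 0.5328 -0.2428  0.0415] turn deg [ 0.14 -0.22 -0.08] F [-0.2  0.3  0.4] T [ 0.03 -0.08 -0.03] w 0.412
shift [-0.0005  0.0004 -0.0785]
```

drive_tool --rows '[[[0,0,0,0,0,-0.02,1],[0,0,0,0,0,-0.03,1],[0,0,0,0,0,-0.03,1],[0,0,0,0,0,-0.015,1],[0,0,0,0,-0.02,0,1],[0,0,0,0,-0.04,0,1],[0,0,0,0,-0.04,0,1],[0,0,0,0,-0.04,0,1],[0,0,0,0,0,0,1]]]'

```text
clock: 6.85
eef_pos: [0.5315, -0.0989, 0.1368]
orientation: [0.0, 1.0, -0.01, -0.002]
contact_force: [-0.3, 0.6, -1.3]
width: 0.413
```

```bash
python3 -c "
from h import *
to([.538,.095,.13])"
```

```text
clk 6.85 eef [ 0.5315 -0.0989  0.1368] turn deg [ 0.04  0.21 -0.44] F [-0.3  0.6 -1.3] T [ 0.06 -0.04 -0.02] w 0.413
shift [ 0.0027 -0.194   0.0067]
```

drive_tool --rows '[[[0,0,-0.4,0.001,-0.025,0,1],[0,0,0,0.001,-0.04,0,1],[0,0,0,0.001,-0.04,0,1],[0,0,0,0.001,-0.035,0.003,1],[0,0,0,0.001,-0.02,0.005,1],[0,0,0,0,-0.01,0.005,1],[0,0,0,0,0,0,1],[0,0,0,0,0,0,1]]]'

```text
clock: 7.65
eef_pos: [0.5368, 0.0739, 0.121]
orientation: [0.002, 1.0, -0.008, -0.004]
contact_force: [-0.1, -0.8, -1.1]
width: 0.411
```

```bash
python3 -c "
from h import *
to([.538,.105,.1105])"
```

```text
clk 7.65 eef [0.5368 0.0739 0.121 ] turn deg [ 0.27  0.48 -0.17] F [-0.1 -0.8 -1.1] T [-0.07 -0.02 -0.02] w 0.411
shift [ 0.0008 -0.0312  0.0103]
```

drive_tool --rows '[[[0.3,0.5,-0.2,0.001,-0.012,0.005,1],[0,0,0,0,-0.012,0.005,1],[0,0,0,0,-0.007,0,1],[0,0,0,0,0,0,1],[0,0,0,0,0,0,1]]]'

```text
clock: 8.15
eef_pos: [0.5388, 0.1023, 0.1105]
orientation: [0.001, 1.0, -0.009, 0.001]
contact_force: [0.7, 0.0, -0.1]
width: 0.411
```

```bash
python3 - <<'E'
from h import *
to([.5385,.105,.1105])
for n in ['scene','side','wrist']: cv2.imwrite(f'pics/{n}3.png',bot.read_camera(n)[:,:,::-1])
a=cv2.imread('pics/scene3.png');b=cv2.imread('pics/side3.png')
crop(a,250,150,350,230,7,'s3.png');crop(b,230,160,330,240,7,'d3.png')
E
```

```text
clk 8.15 eef [0.5388 0.1023 0.1105] turn deg [ 0.07 -0.1  -0.39] F [ 0.7  0.  -0.1] T [-0.01  0.05  0.01] w 0.411
shift [-0.0004 -0.0027 -0.    ]
```

View pics/s3.png

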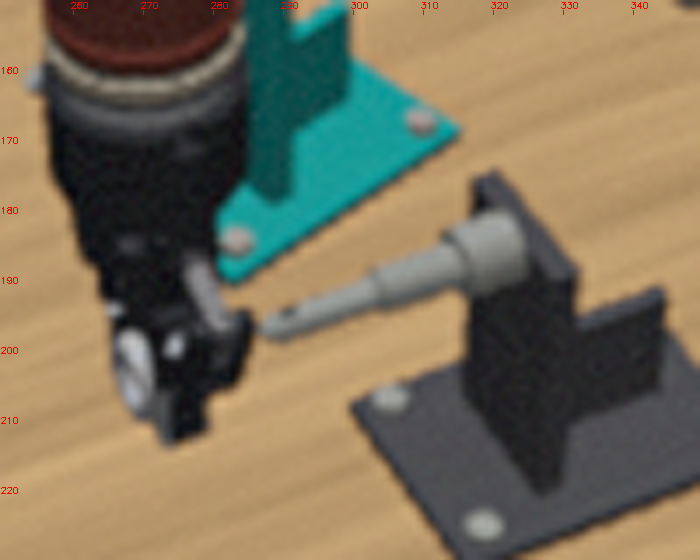

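View pics/d3.png

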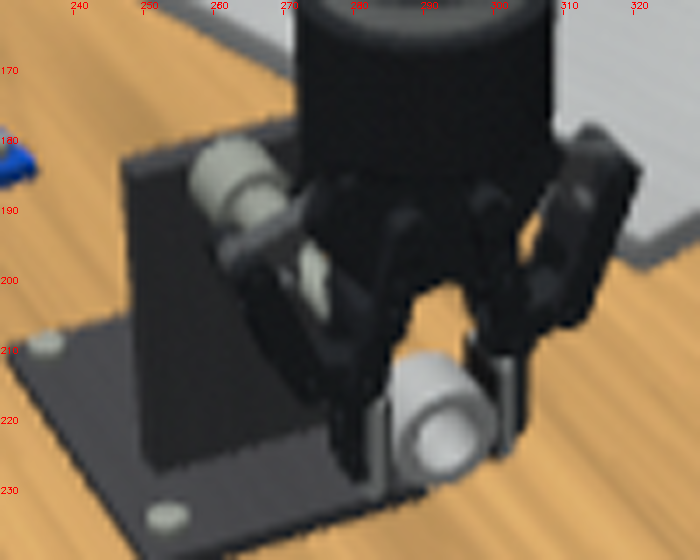

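View pics/wrist3.png

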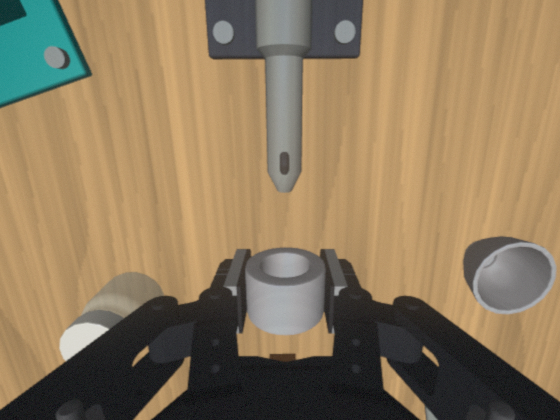

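The wrist view shows the spacer bore centre (285,265) in line with the axle tip (285,190) and the axle running straight up the picture, so the lateral alignment is good.

drive_tool --rows '[[[0,0,-0.3,0,-0.008,0,1],[0,0,0,0,-0.012,0,1],[0,0,0,0,-0.012,0,1],[0,0,0,0,-0.008,0,1],[0,0,0,0,0,0,1]]]'

```text
clock: 8.8
eef_pos: [0.5398, 0.1464, 0.1108]
orientation: [-0.0, 1.0, -0.007, 0.001]
contact_force: [0.5, -0.0, -1.9]
width: 0.41
```

```bash
python3 - <<'E'
from h import *
to([.539,.18,.1105])
cv2.imwrite('pics/wrist4.png',bot.read_camera('wrist')[100:320,160:420,::-1])
E
```

```text
clk 8.80 eef [0.5398 0.1464 0.1108] turn deg [-0.01 -0.15 -0.07] F [ 0.5 -0.  -1.9] T [-0.   -0.01  0.02] w 0.41
shift [-0.0013 -0.0336  0.0003]
```

View pics/wrist4.png

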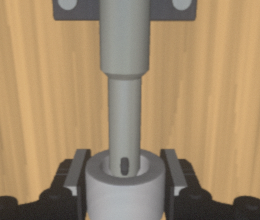

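drive_tool --rows '[[[0,0,0,-0.001,-0.006,0,1],[0,0,0,0,-0.01,0,1],[0,0,0,0,-0.01,0,1],[0,0,0,0,-0.005,0,1],[0,0,0,0,0,0,1]]]'

```text
clock: 9.35
eef_pos: [0.5391, 0.1788, 0.1108]
orientation: [0.0, 1.0, -0.007, 0.001]
contact_force: [-0.2, -0.0, -1.6]
width: 0.413
```

```bash
python3 - <<'E'
from h import *
to([.539,.19,.1105])
cv2.imwrite('pics/wrist5.png',cv2.resize(bot.read_camera('wrist')[100:320,180:400,::-1],None,fx=2.5,fy=2.5))
E
```

```text
clk 9.35 eef [0.5391 0.1788 0.1108] turn deg [ 0.05 -0.14 -0.16] F [-0.2 -0.  -1.6] T [-0.01  0.03 -0.04] w 0.413
shift [-0.0003 -0.0112  0.0002]
```

View pics/wrist5.png

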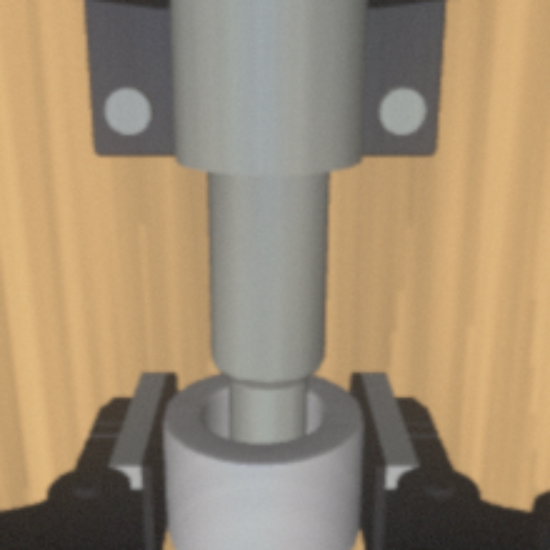

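drive_tool --rows '[[[0,0,-0.1,0.0005,-0.003,0,1],[0,0,0,0,-0.004,0,1],[0,0,0,0,-0.004,0,1],[0,0,0,0,0,0,1]]]'

```text
clock: 9.8
eef_pos: [0.54, 0.1889, 0.1108]
orientation: [0.001, 1.0, -0.008, 0.001]
contact_force: [-0.0, -0.2, -1.2]
width: 0.41
```

```bash
python3 - <<'E'
from h import *
to([.539,.19,.1105])
cv2.imwrite('pics/wrist6.png',cv2.resize(bot.read_camera('wrist')[100:320,180:400,::-1],None,fx=2.5,fy=2.5))
E
```

```text
clk 9.80 eef [0.54   0.1889 0.1108] turn deg [ 0.11 -0.14 -0.19] F [-0.  -0.2 -1.2] T [ 0.01  0.03 -0.02] w 0.41
shift [-0.001  -0.0011  0.0003]
```

View pics/wrist6.png

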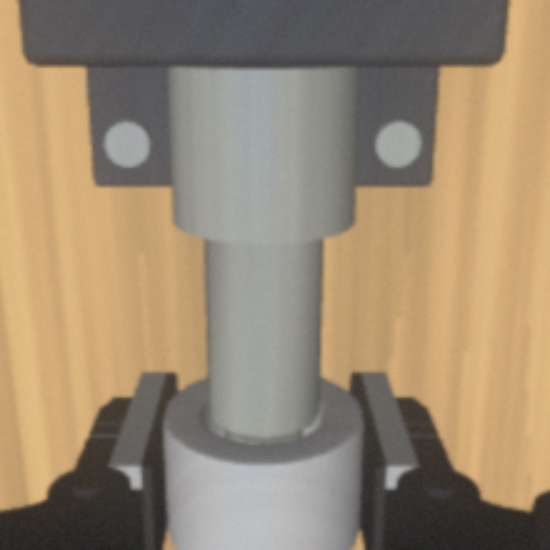

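drive_tool --rows '[[[0,0,-0.2,0,-0.003,0,1],[0,0,0,0,-0.004,0,1],[0,0,0,0,-0.004,0,1],[0,0,0,0,0,0,1]]]'

```text
clock: 10.25
eef_pos: [0.5402, 0.1999, 0.1109]
orientation: [0.001, 1.0, -0.006, 0.001]
contact_force: [-0.4, -0.5, -1.6]
width: 0.409
```

drive_tool --rows '[[[0,0,0,0,-0.003,0,1],[0,0,0,0,-0.004,0,1],[0,0,0,0,-0.004,0,1],[0,0,0,0,0,0,1]]]'

```text
clock: 10.65
eef_pos: [0.5403, 0.2122, 0.1108]
orientation: [0.001, 1.0, -0.006, 0.001]
contact_force: [0.3, -0.3, -1.4]
width: 0.411
```

drive_tool --rows '[[[0,0,0,0,-0.003,0,1],[0,0,0,0,-0.002,0,1],[0,0,0,0,0,0,1]]]'

```text
clock: 10.95
eef_pos: [0.5404, 0.2176, 0.1107]
orientation: [0.001, 1.0, -0.006, 0.001]
contact_force: [0.2, -0.0, -0.9]
width: 0.408
```

```bash
python3 - <<'E'
from h import *
to([.539,.2235,.1105])
cv2.imwrite('pics/wrist7.png',cv2.resize(bot.read_camera('wrist')[100:320,180:400,::-1],None,fx=2.5,fy=2.5))
E
```

```text
clk 10.95 eef [0.5404 0.2176 0.1107] turn deg [ 0.15 -0.14 -0.01] F [ 0.2 -0.  -0.9] T [ 0.1  -0.01  0.02] w 0.408
shift [-0.0015 -0.0059  0.0002]
```

View pics/wrist7.png

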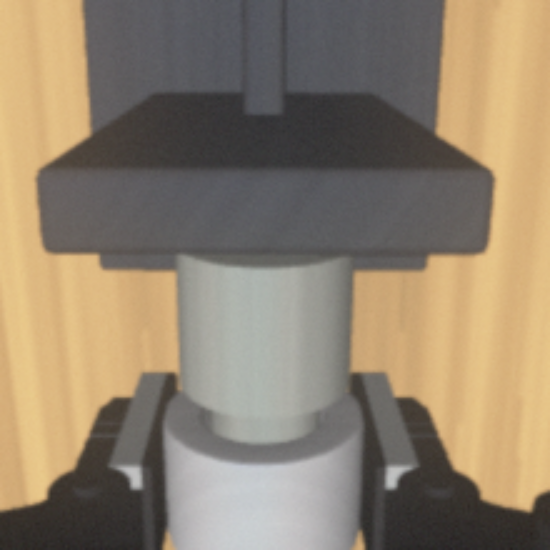

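drive_tool --rows '[[[0,0,0,0,-0.002,0,1],[0,0,0,0,-0.002,0,1],[0,0,0,0,0,0,1]]]'

```text
clock: 11.3
eef_pos: [0.5405, 0.2213, 0.1108]
orientation: [0.001, 1.0, -0.007, 0.001]
contact_force: [0.6, 0.2, -1.0]
width: 0.412
```

drive_tool --rows '[[[0,0,0,0,-0.0015,0,1],[0,0,0,0,0,0,1]]]'

```text
clock: 11.5
eef_pos: [0.5405, 0.2229, 0.1108]
orientation: [0.001, 1.0, -0.007, 0.001]
contact_force: [0.2, 0.1, -2.1]
width: 0.416
```

drive_tool --rows '[[[0,0,0,0,-0.0015,0,1],[0,0,0,0,0,0,1]]]'

```text
clock: 11.7
eef_pos: [0.5406, 0.2238, 0.1108]
orientation: [0.002, 1.0, -0.007, 0.001]
contact_force: [0.4, -0.3, -1.1]
width: 0.414
```

drive_tool --rows '[[[0,0,0,0,-0.0015,0,1],[0,0,0,0,0,0,1]]]'

```text
clock: 11.9
eef_pos: [0.5406, 0.2238, 0.1108]
orientation: [0.003, 1.0, -0.008, 0.001]
contact_force: [-0.3, -0.1, -1.1]
width: 0.417
```

drive_tool --rows '[[[0,0,0,0,-0.0015,0,1],[0,0,0,0,0,0,1]]]'

```text
clock: 12.1
eef_pos: [0.5406, 0.2238, 0.1107]
orientation: [0.004, 1.0, -0.008, 0.001]
contact_force: [-0.4, -0.9, -0.5]
width: 0.409
```

drive_tool --rows '[[[0,0,0,0,-0.002,0,1]]]'

```text
clock: 12.2
eef_pos: [0.5406, 0.2239, 0.1107]
orientation: [0.005, 1.0, -0.009, 0.001]
contact_force: [-1.1, -7.5, 0.2]
width: 0.409
```

```bash
python3 - <<'E'
from h import *
to([.5405,.2238,.1105])
w=bot.read_camera('wrist')[100:320,180:400,::-1];s=bot.read_camera('scene')[150:230,270:360,::-1]
cv2.imwrite('pics/w8.png',np.hstack([cv2.resize(w,(500,500)),cv2.resize(s,(300,500*1),interpolation=cv2.INTER_CUBIC)]))
to()
E
```

```text
clk 12.20 eef [0.5406 0.2239 0.1107] turn deg [ 0.59 -0.06 -0.32] F [-1.1 -7.5  0.2] T [-1.41  0.06 -0.09] w 0.409
shift [-0.0001  0.0001  0.0002]
clk 12.30 eef [0.5406 0.2239 0.1108] turn deg [ 0.6  -0.06 -0.33] F [ 0.3 -5.4 -0.1] T [-0.94  0.07 -0.09] w 0.408
```

View pics/w8.png

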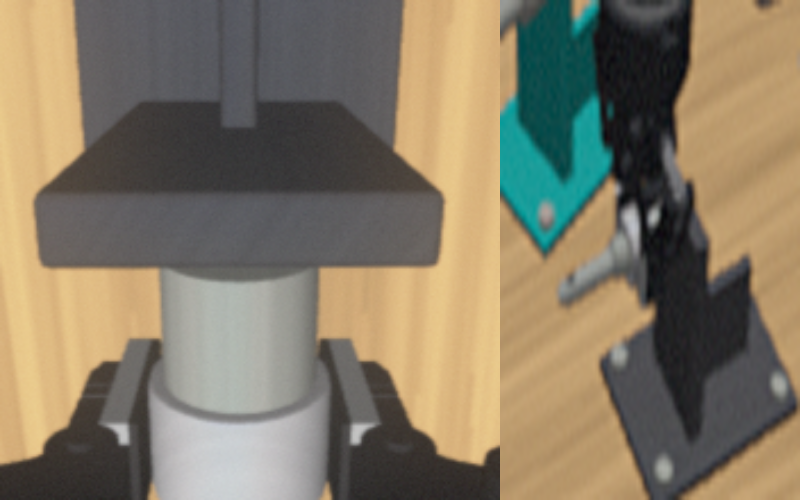

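The spacer face is butted against the collar, and the push stalled at y=0.2238 with 7.5 N. I'll release it and retreat.

drive_tool --rows '[[[0,0,0,0,0,0,0.4],[0,0,0,0,0,0,0.2],[0,0,0,0,0,0,0],[0,0,0,0,0,0,0],[0.6,0,-0.3,0,0,-0.01,0],[0,0,0,0,0,-0.03,0],[0,0,0,0,0,-0.035,0],[0,0,0,0,0.02,-0.03,0],[0,0,0,0,0.03,-0.01,0],[0,0,0,0,0.03,0,0],[0,0,0,0,0.01,0,0]]]'

```text
clock: 13.4
eef_pos: [0.5414, 0.1398, 0.2349]
orientation: [-0.007, 1.0, 0.0, 0.005]
contact_force: [0.5, -0.1, -0.8]
width: 0.997
```

```bash
python3 - <<'E'
from h import *
to([.532,-.169,.16])
w=bot.read_camera('wrist')[:,:,::-1];cv2.imwrite('pics/w9.png',w)
E
```

```text
clk 13.40 eef [0.5414 0.1398 0.2349] turn deg [-0.77 -0.53  0.71] F [ 0.5 -0.1 -0.8] T [-0.07  0.05 -0.03] w 0.997
shift [-0.0102  0.3097  0.0706]
```

View pics/w9.png

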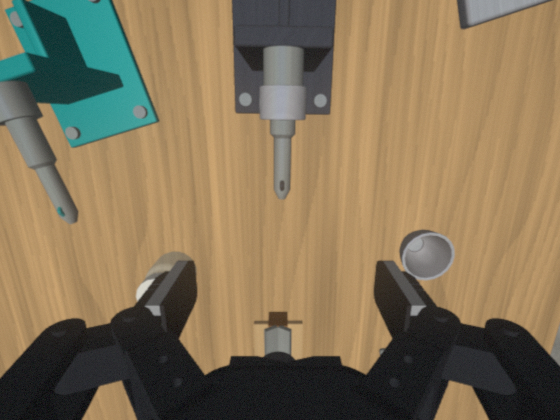

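drive_tool --rows '[[[-0.7,-0.5,0.7,0,0.02,0,0],[0,0,0,-0.001,0.04,0,0],[0,0,0,-0.001,0.04,0,0],[0,0,0,-0.001,0.04,0.01,0],[0,0,0,-0.001,0.04,0.01,0],[0,0,0,-0.001,0.04,0.015,0],[0,0,0,-0.001,0.03,0.015,0],[0,0,0,-0.001,0.02,0.01,0],[0,0,0,-0.001,0.01,0,0],[0,0,0,0,0,0,0],[0,0,0,0,0,0,0]]]'

```text
clock: 14.55
eef_pos: [0.5338, -0.1419, 0.1674]
orientation: [-0.002, 1.0, 0.002, -0.004]
contact_force: [-0.2, 0.6, 0.1]
width: 0.998
```

```bash
python3 - <<'E'
from h import *
import pickle
to([.532,-.169,.16])
c=bot.get_calibration('wrist');im=bot.read_camera('wrist')[:,:,::-1].copy();cv2.imwrite('pics/w10.png',im);pickle.dump(c,open('w10.pkl','wb'))
E
```

```text
clk 14.55 eef [ 0.5338 -0.1419  0.1674] turn deg [-0.27  0.46  0.95] F [-0.2  0.6  0.1] T [0.01 0.03 0.03] w 0.998
shift [-0.0018  0.0271  0.0072]
```

View pics/w10.png

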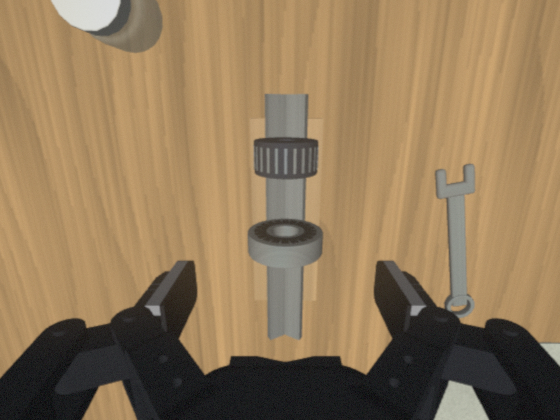

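```bash
python3 - <<'E'
from h import *
import pickle
np.set_printoptions(precision=4,suppress=True)
c=pickle.load(open('w10.pkl','rb'))
im=cv2.imread('pics/w10.png');crop(im,235,125,335,275,4,'w10a.png')
for p,z in [((285.5,231),.076),((285.5,265),.107),((285.5,144),.069),((285.5,178),.0945),((287,94),.04)]: print(p,plane(c,p,z))
E
```

```text
(285.5, 231) [ 0.5327 -0.1597  0.076 ]
(285.5, 265) [ 0.533  -0.1741  0.107 ]
(285.5, 144) [ 0.5324 -0.0903  0.069 ]
(285.5, 178) [ 0.5327 -0.1116  0.0945]
(287, 94) [ 0.5333 -0.0525  0.04  ]
```

View pics/w10a.png

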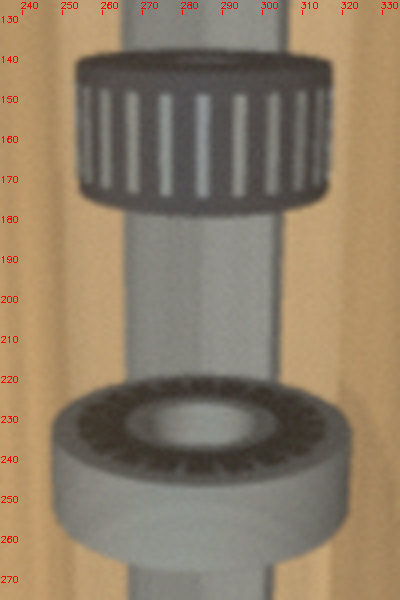

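drive_tool --rows '[[[-0.2,0.4,0.9,-0.0015,0.016,0.005,0],[0,0,0,0,0.01,0.015,0],[0,0,0,0,0,0.02,0],[0,0,0,0,0,0.01,0],[0,0,0,0,0,0,0],[0,0,0,0,0,0,0]]]'

```text
clock: 15.2
eef_pos: [0.5339, -0.1671, 0.1146]
orientation: [-0.001, 1.0, -0.003, 0.001]
contact_force: [-0.1, -0.3, 0.5]
width: 1.002
```

```bash
python3 -c "
from h import *
to([.5323,-.168,.05])"
```

```text
clk 15.20 eef [ 0.5339 -0.1671  0.1146] turn deg [-0.07 -0.13  0.38] F [-0.1 -0.3  0.5] T [ 0.01 -0.04  0.01] w 1.002
shift [-0.0017  0.0009  0.0646]
```

drive_tool --rows '[[[0,0,0.4,-0.002,0.001,0.01,0],[0,0,0,0,0,0.015,0],[0,0,0,0,0,0.015,0],[0,0,0,0,0,0.01,0],[0,0,0,0,0,0.005,0],[0,0,0,0,0,0,0],[0,0,0,0,0,0,0]]]'

```text
clock: 15.9
eef_pos: [0.534, -0.1688, 0.0588]
orientation: [0.0, 1.0, -0.006, 0.004]
contact_force: [0.1, -0.0, -0.3]
width: 0.997
```

```bash
python3 -c "
from h import *
to([.5323,-.168,.05])"
```

```text
clk 15.90 eef [ 0.534  -0.1688  0.0588] turn deg [ 0.03 -0.47 -0.03] F [ 0.1 -0.  -0.3] T [ 0.02 -0.02  0.  ] w 0.997
shift [-0.0018 -0.0008  0.0088]
```

drive_tool --rows '[[[0,-0.5,0,-0.0018,0,0.005,0],[0,0,0,0,0,0.004,0],[0,0,0,0,0,0,0.2],[0,0,0,0,0,0,1],[0,0,0,0,0,0,1],[0,0,0,0,0,0,1],[0,0,0,0,0,0,1],[0,0,0,0,0,0,1]]]' --force 45

```text
clock: 16.7
eef_pos: [0.533, -0.1691, 0.0507]
orientation: [0.001, 1.0, -0.006, 0.001]
contact_force: [0.1, -0.2, -1.3]
width: 0.715
```

```bash
python3 -c "
from h import *
to([.532,-.168,.13])"
```

```text
clk 16.70 eef [ 0.533  -0.1691  0.0507] turn deg [ 0.07 -0.09 -0.02] F [ 0.1 -0.2 -1.3] T [-0.    0.03 -0.  ] w 0.715
shift [-0.0009 -0.001  -0.0793]
```

drive_tool --rows '[[[0,0,0,0,0,-0.02,1],[0,0,0,0,0,-0.03,1],[0,0,0,0,0,-0.03,1],[0,0,0,0,0,-0.01,1],[0,0,0,0,-0.02,0,1],[0,0,0,0,-0.04,0,1],[0,0,0,0,-0.04,0,1],[0,0,0,0,-0.04,0,1],[0,0,0,0,-0.04,0,1],[0,0,0,0,0,0,1]]]'

```text
clock: 17.7
eef_pos: [0.5299, 0.0175, 0.135]
orientation: [-0.0, 1.0, -0.009, -0.007]
contact_force: [0.4, 1.4, -3.1]
width: 0.718
```

```bash
python3 -c "
from h import *
to([.539,.1,.1047])"
```

```text
clk 17.70 eef [0.5299 0.0175 0.135 ] turn deg [-0.02  0.81 -0.31] F [ 0.4  1.4 -3.1] T [ 0.01 -0.01 -0.01] w 0.718
shift [ 0.0081 -0.0826  0.0303]
```

drive_tool --rows '[[[0,0.8,-0.3,0.004,-0.015,0.008,1],[0,0,0,0.004,-0.025,0.008,1],[0,0,0,0,-0.025,0.008,1],[0,0,0,0,-0.01,0.005,1],[0,0,0,0,0,0,1],[0,0,0,0,0,0,1]]]'

```text
clock: 18.3
eef_pos: [0.5348, 0.0948, 0.0996]
orientation: [0.001, 1.0, -0.004, -0.005]
contact_force: [0.2, 0.2, -2.7]
width: 0.713
```

```bash
python3 - <<'E'
from h import *
to([.539,.11,.1047])
w=bot.read_camera('wrist')[:,:,::-1];cv2.imwrite('pics/w11.png',w)
E
```

```text
clk 18.30 eef [0.5348 0.0948 0.0996] turn deg [0.17 0.53 0.2 ] F [ 0.2  0.2 -2.7] T [-0.09 -0.03  0.01] w 0.713
shift [ 0.004  -0.0152 -0.0052]
```

View pics/w11.png

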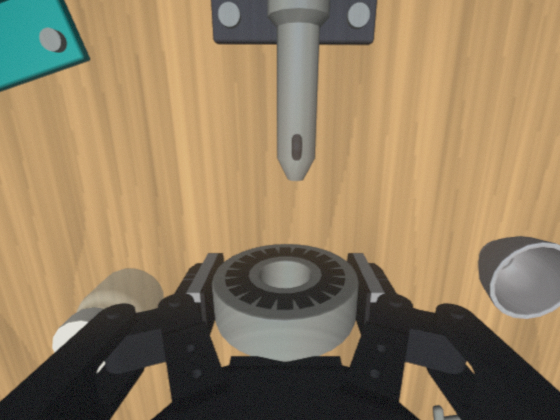

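drive_tool --rows '[[[0.1,0.5,0.2,0.0042,-0.005,-0.005,1],[0,0,0,0,-0.005,0,1],[0,0,0,0,0,0,1],[0,0,0,0,0,0,1]]]'

```text
clock: 18.75
eef_pos: [0.5408, 0.1008, 0.1067]
orientation: [0.001, 1.0, -0.01, 0.002]
contact_force: [-0.1, 0.6, -3.1]
width: 0.715
```

```bash
python3 - <<'E'
from h import *
to([.539,.145,.1047])
w=bot.read_camera('wrist')[:,:,::-1];cv2.imwrite('pics/w12.png',cv2.resize(w[80:350,160:420],None,fx=2,fy=2))
E
```

```text
clk 18.75 eef [0.5408 0.1008 0.1067] turn deg [ 0.15 -0.21 -0.44] F [-0.1  0.6 -3.1] T [ 0.05  0.   -0.01] w 0.715
shift [-0.0027 -0.0441  0.0019]
```

View pics/w12.png

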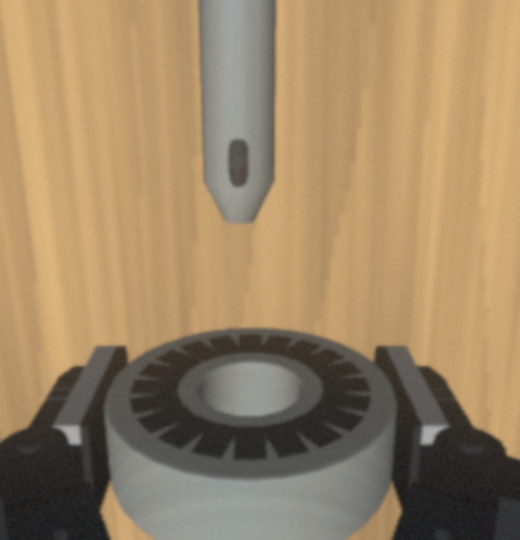

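drive_tool --rows '[[[0.1,-0.2,-0.4,-0.0024,-0.006,0.002,1],[0,0,0,0,-0.01,0,1],[0,0,0,0,-0.01,0,1],[0,0,0,0,-0.01,0,1],[0,0,0,0,0,0,1]]]'

```text
clock: 19.3
eef_pos: [0.5382, 0.1414, 0.1041]
orientation: [-0.0, 1.0, -0.005, -0.001]
contact_force: [-0.6, 0.4, -2.7]
width: 0.717
```

```bash
python3 - <<'E'
from h import *
to([.539,.18,.1047])
w=bot.read_camera('wrist')[:,:,::-1];cv2.imwrite('pics/w13.png',cv2.resize(w[80:350,160:420],None,fx=2,fy=2))
E
```

```text
clk 19.30 eef [0.5382 0.1414 0.1041] turn deg [-0.05  0.07  0.07] F [-0.6  0.4 -2.7] T [ 0.03 -0.01 -0.01] w 0.717
shift [ 0.0003 -0.0386 -0.0005]
```

View pics/w13.png

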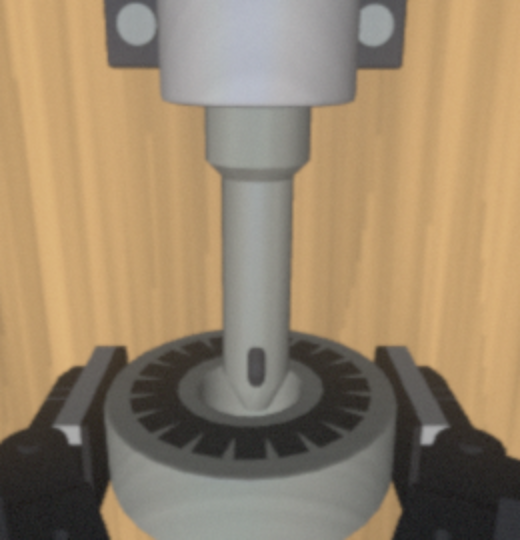

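drive_tool --rows '[[[0,0,0,0.0008,-0.006,-0.0005,1],[0,0,0,0,-0.01,0,1],[0,0,0,0,-0.01,0,1],[0,0,0,0,-0.006,0,1],[0,0,0,0,0,0,1]]]'

```text
clock: 19.85
eef_pos: [0.5396, 0.1747, 0.1047]
orientation: [0.0, 1.0, -0.006, -0.0]
contact_force: [0.1, 0.0, -4.3]
width: 0.716
```

```bash
python3 - <<'E'
from h import *
to([.5395,.185,.1047])
w=bot.read_camera('wrist')[:,:,::-1];cv2.imwrite('pics/w14.png',cv2.resize(w[80:350,160:420],None,fx=2,fy=2))
E
```

```text
clk 19.85 eef [0.5396 0.1747 0.1047] turn deg [ 0.03  0.06 -0.02] F [ 0.1  0.  -4.3] T [-0.05  0.07 -0.03] w 0.716
shift [-0.0003 -0.0103 -0.    ]
```

View pics/w14.png

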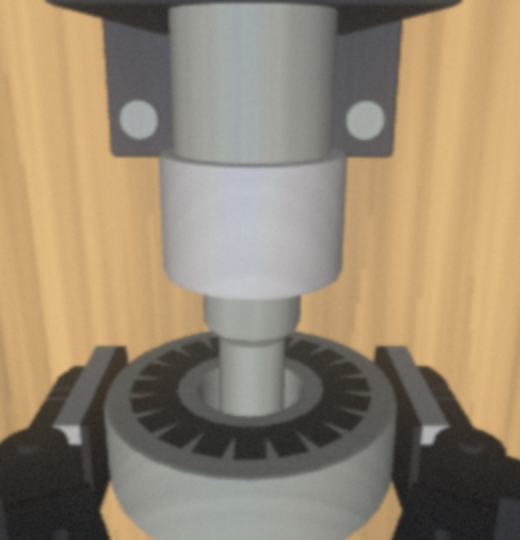

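drive_tool --rows '[[[0,0,0,0,-0.004,0,1],[0,0,0,0,-0.004,0,1],[0,0,0,0,-0.003,0,1]]]'

```text
clock: 20.2
eef_pos: [0.5399, 0.184, 0.1048]
orientation: [0.001, 1.0, -0.008, -0.001]
contact_force: [-0.2, 0.3, -2.1]
width: 0.718
```

drive_tool --rows '[[[0,0,0,0,-0.003,0,1],[0,0,0,0,-0.002,0,1]]]'

```text
clock: 20.4
eef_pos: [0.54, 0.1895, 0.1048]
orientation: [0.001, 1.0, -0.008, -0.0]
contact_force: [-0.4, 1.0, -2.4]
width: 0.718
```

drive_tool --rows '[[[0,0,-0.2,0,-0.003,0,1],[0,0,0,0,-0.002,0,1]]]'

```text
clock: 20.6
eef_pos: [0.54, 0.1948, 0.1047]
orientation: [0.001, 1.0, -0.006, -0.001]
contact_force: [-0.2, 0.8, -4.1]
width: 0.714
```

drive_tool --rows '[[[0,0,0,0,-0.002,0,1],[0,0,0,0,-0.002,0,1]]]'

```text
clock: 20.8
eef_pos: [0.5401, 0.1991, 0.1047]
orientation: [0.001, 1.0, -0.006, -0.001]
contact_force: [-1.1, -0.9, -3.3]
width: 0.713
```

drive_tool --rows '[[[0,0,0,0,-0.002,0,1]]]'

```text
clock: 20.9
eef_pos: [0.5401, 0.2012, 0.1047]
orientation: [0.001, 1.0, -0.006, -0.001]
contact_force: [0.5, -0.2, -2.9]
width: 0.721
```

drive_tool --rows '[[[0,0,0,0,-0.0015,0,1]]]'

```text
clock: 21.0
eef_pos: [0.5402, 0.2013, 0.1047]
orientation: [0.002, 1.0, -0.007, -0.001]
contact_force: [-0.2, -4.5, -1.9]
width: 0.716
```

drive_tool --rows '[[[0,0,0,0,-0.0015,0,1]]]'

```text
clock: 21.1
eef_pos: [0.5401, 0.2012, 0.1047]
orientation: [0.003, 1.0, -0.007, -0.001]
contact_force: [-0.7, -3.0, -3.0]
width: 0.717
```

drive_tool --rows '[[[0,0,0,0,-0.0015,0,1]]]'

```text
clock: 21.2
eef_pos: [0.5401, 0.2012, 0.1047]
orientation: [0.004, 1.0, -0.008, -0.001]
contact_force: [-0.9, -4.2, -3.2]
width: 0.714
```

drive_tool --rows '[[[0,0,0,0,-0.0025,0,1]]]'

```text
clock: 21.3
eef_pos: [0.54, 0.2012, 0.1048]
orientation: [0.006, 1.0, -0.009, -0.001]
contact_force: [-1.0, -6.9, -1.5]
width: 0.712
```

```bash
python3 - <<'E'
from h import *
to([.5395,.185,.1047])
w=bot.read_camera('wrist')[:,:,::-1];cv2.imwrite('pics/w15.png',cv2.resize(w[80:350,160:420],None,fx=2,fy=2))
E
```

```text
clk 21.30 eef [0.54   0.2012 0.1048] turn deg [ 0.68  0.15 -0.33] F [-1.  -6.9 -1.5] T [-1.31  0.13 -0.01] w 0.712
shift [-0.0002  0.0162  0.0003]
```

View pics/w15.png

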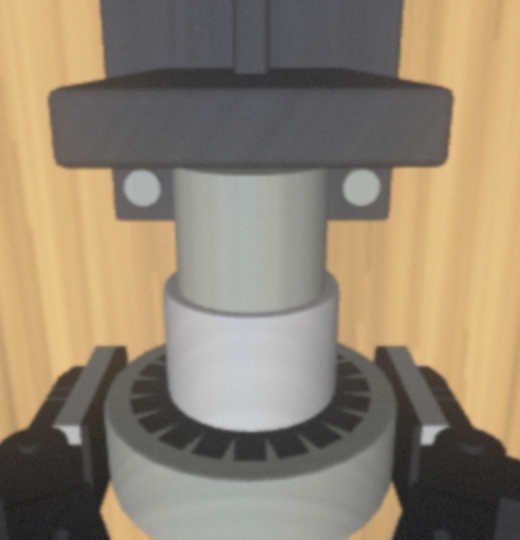

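The bearing sits against the spacer: it came to a hard stop at y=0.2012, where 0.202 was predicted, at about 7 N. I'll release it and fetch the cap.

drive_tool --rows '[[[0,0,0,0,0,0,0.2],[0,0,0,0,0,0,0],[0,0,0,0,0,0,0],[0,0,0,0,0,0,0],[0.6,0,-0.3,0,0,-0.01,0],[0,0,0,0,0,-0.03,0],[0,0,0,0,0,-0.035,0],[0,0,0,0,0.02,-0.03,0],[0,0,0,0,0.03,-0.01,0],[0,0,0,0,0.03,0,0],[0,0,0,0,0.01,0,0]]]'

```text
clock: 22.45
eef_pos: [0.5426, 0.1175, 0.2303]
orientation: [-0.006, 1.0, 0.0, 0.004]
contact_force: [0.4, 0.9, -0.2]
width: 1.004
```

```bash
python3 - <<'E'
from h import *
to([.532,-.099,.15])
w=bot.read_camera('wrist')[:,:,::-1];cv2.imwrite('pics/w16.png',w)
E
```

```text
clk 22.45 eef [0.5426 0.1175 0.2303] turn deg [-0.74 -0.51  0.72] F [ 0.4  0.9 -0.2] T [-0.08  0.03 -0.07] w 1.004
shift [-0.0113  0.2175  0.0774]
```

View pics/w16.png

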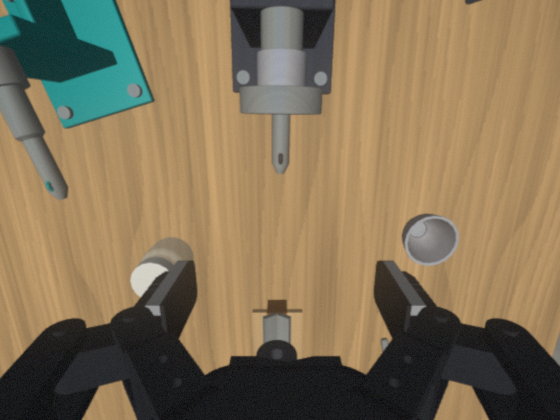

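drive_tool --rows '[[[-0.7,-0.5,0.7,-0.002,0.02,0,0],[0,0,0,-0.002,0.04,0.005,0],[0,0,0,-0.002,0.04,0.01,0],[0,0,0,-0.002,0.04,0.015,0],[0,0,0,-0.001,0.03,0.015,0],[0,0,0,0,0.02,0.015,0],[0,0,0,0,0.01,0.01,0],[0,0,0,0,0,0,0],[0,0,0,0,0,0,0]]]'

```text
clock: 23.4
eef_pos: [0.5326, -0.0818, 0.154]
orientation: [-0.002, 1.0, 0.001, -0.003]
contact_force: [0.1, -0.9, 0.4]
width: 1.001
```

```bash
python3 - <<'E'
from h import *
import pickle
to([.5325,-.101,.12])
c=bot.get_calibration('wrist');im=bot.read_camera('wrist')[:,:,::-1].copy();cv2.imwrite('pics/w17.png',im);pickle.dump(c,open('w17.pkl','wb'))
E
```

```text
clk 23.40 eef [ 0.5326 -0.0818  0.154 ] turn deg [-0.25  0.38  0.78] F [ 0.1 -0.9  0.4] T [-0.07 -0.02  0.  ] w 1.001
shift [0.0001 0.0193 0.0339]
```

View pics/w17.png

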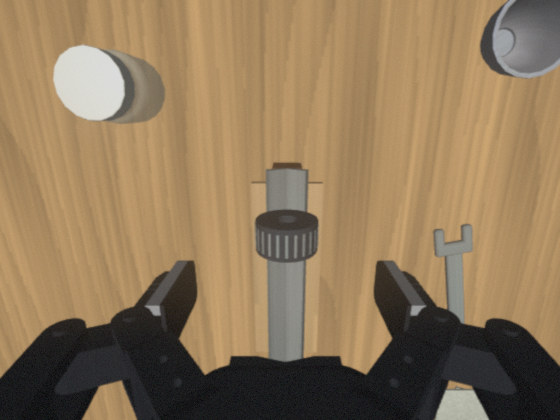

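```bash
python3 - <<'E'
from h import *
import pickle
np.set_printoptions(precision=4,suppress=True)
c=pickle.load(open('w17.pkl','rb'))
for p,z in [((287,219),.069),((287,231.5),.0945),((287,260.5),.0945),((255.5,230),.069),((318.5,230),.069)]: print(p,plane(c,p,z))
E
```

```text
(287, 219) [ 0.5329 -0.087   0.069 ]
(287, 231.5) [ 0.533  -0.0873  0.0945]
(287, 260.5) [ 0.533  -0.11    0.0945]
(255.5, 230) [ 0.5079 -0.0964  0.069 ]
(318.5, 230) [ 0.558  -0.0962  0.069 ]
```

drive_tool --rows '[[[-0.2,0.4,0.8,0,0.012,0.005,0],[0,0,0,0,0.007,0.015,0],[0,0,0,0,0,0.015,0],[0,0,0,0,0,0.01,0],[0,0,0,0,0,0,0],[0,0,0,0,0,0,0]]]'

```text
clock: 24.05
eef_pos: [0.5363, -0.0975, 0.1098]
orientation: [-0.0, 1.0, -0.002, 0.004]
contact_force: [-0.4, 0.6, -0.2]
width: 1.0
```

```bash
python3 -c "
from h import *
to([.533,-.101,.0465])"
```

```text
clk 24.05 eef [ 0.5363 -0.0975  0.1098] turn deg [-0.05 -0.51  0.48] F [-0.4  0.6 -0.2] T [-0.05 -0.05  0.01] w 1.0
shift [-0.0039  0.0036  0.0632]
```

drive_tool --rows '[[[0,-0.5,0.5,-0.004,0.003,0.005,0],[0,0,0,0,0,0.015,0],[0,0,0,0,0,0.015,0],[0,0,0,0,0,0.01,0],[0,0,0,0,0,0.005,0],[0,0,0,0,0,0,0],[0,0,0,0,0,0,0]]]'

```text
clock: 24.75
eef_pos: [0.5344, -0.1016, 0.0607]
orientation: [0.0, 1.0, -0.007, 0.003]
contact_force: [0.1, -0.1, 0.4]
width: 1.003
```

```bash
python3 -c "
from h import *
to([.533,-.101,.0465])"
```

```text
clk 24.75 eef [ 0.5344 -0.1016  0.0607] turn deg [ 0.04 -0.34 -0.07] F [ 0.1 -0.1  0.4] T [ 0.01 -0.06 -0.01] w 1.003
shift [-0.0015 -0.0006  0.0141]
```

drive_tool --rows '[[[0,-0.3,0,-0.0015,0,0.005,0],[0,0,0,0,0,0.005,0],[0,0,0,0,0,0.004,0],[0,0,0,0,0,0,0],[0,0,0,0,0,0,0.3],[0,0,0,0,0,0,1],[0,0,0,0,0,0,1],[0,0,0,0,0,0,1],[0,0,0,0,0,0,1],[0,0,0,0,0,0,1]]]' --force 60

```text
clock: 25.75
eef_pos: [0.5331, -0.1018, 0.0471]
orientation: [0.0, 1.0, -0.007, 0.001]
contact_force: [1.0, -0.8, -0.3]
width: 0.572
```

```bash
python3 -c "
from h import *
to([.533,-.101,.12])"
```

```text
clk 25.75 eef [ 0.5331 -0.1018  0.0471] turn deg [ 0.04 -0.1  -0.05] F [ 1.  -0.8 -0.3] T [-0.02  0.05 -0.01] w 0.572
shift [-0.     -0.0007 -0.0729]
```

drive_tool --rows '[[[0,0,0,0,0,-0.02,1],[0,0,0,0,0,-0.025,1],[0,0,0,0,0,-0.02,1],[0,0,0,0,-0.015,0,1],[0,0,0,0.001,-0.03,0,1],[0,0,0,0.001,-0.03,0,1],[0,0,0,0.002,-0.03,0,1],[0,0,0,0.002,-0.02,0,1],[0,0,0,0.001,-0.01,0,1],[0,0,0,0,0,0,1],[0,0,0,0,0,0,1]]]'

```text
clock: 26.85
eef_pos: [0.5411, 0.0358, 0.1123]
orientation: [0.001, 1.0, -0.009, -0.001]
contact_force: [0.2, -0.4, -2.4]
width: 0.571
```

```bash
python3 -c "
from h import *
to([.539,.1,.1081])"
```

```text
clk 26.85 eef [0.5411 0.0358 0.1123] turn deg [ 0.16  0.08 -0.3 ] F [ 0.2 -0.4 -2.4] T [-0.05 -0.03 -0.01] w 0.571
shift [-0.0032 -0.0642  0.0041]
```

drive_tool --rows '[[[0.1,0,-0.3,-0.003,-0.012,0.003,1],[0,0,0,0,-0.02,0,1],[0,0,0,0,-0.02,0,1],[0,0,0,0,-0.008,0,1],[0,0,0,0,0,0,1],[0,0,0,0,0,0,1]]]'

```text
clock: 27.45
eef_pos: [0.5377, 0.091, 0.1085]
orientation: [0.002, 1.0, -0.012, -0.001]
contact_force: [-0.3, -0.7, -1.8]
width: 0.573
```

```bash
python3 - <<'E'
from h import *
to([.539,.11,.1081])
w=bot.read_camera('wrist')[:,:,::-1];cv2.imwrite('pics/w18.png',cv2.resize(w[80:350,160:420],None,fx=2,fy=2))
E
```

```text
clk 27.45 eef [0.5377 0.091  0.1085] turn deg [ 0.28  0.15 -0.68] F [-0.3 -0.7 -1.8] T [-0.01 -0.03  0.05] w 0.573
shift [ 0.0008 -0.0191  0.0003]
```

View pics/w18.png

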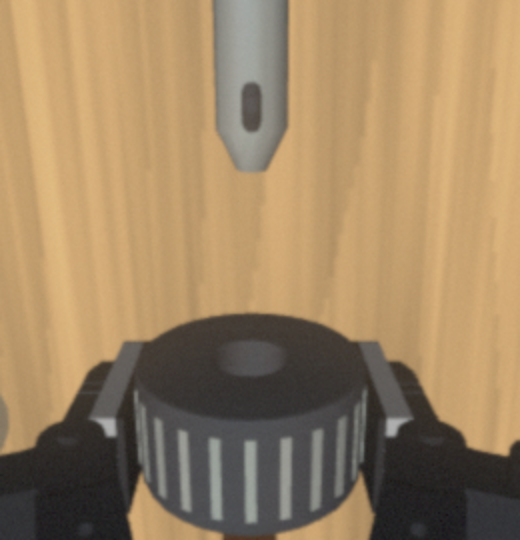

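drive_tool --rows '[[[0.3,0.1,-0.6,0.001,-0.01,0,1],[0,0,0,0,-0.012,0,1],[0,0,0,0,-0.008,0,1],[0,0,0,0,0,0,1],[0,0,0,0,0,0,1]]]'

```text
clock: 28.0
eef_pos: [0.5398, 0.1212, 0.1087]
orientation: [-0.0, 1.0, -0.008, -0.0]
contact_force: [0.5, -0.4, -0.8]
width: 0.576
```

```bash
python3 - <<'E'
from h import *
to([.539,.14,.1081])
w=bot.read_camera('wrist')[:,:,::-1];cv2.imwrite('pics/w19.png',cv2.resize(w[80:350,160:420],None,fx=2,fy=2))
E
```

```text
clk 28.00 eef [0.5398 0.1212 0.1087] turn deg [-0.01  0.01 -0.24] F [ 0.5 -0.4 -0.8] T [ 0.01 -0.03  0.02] w 0.576
shift [-0.0011 -0.0188  0.0006]
```

View pics/w19.png

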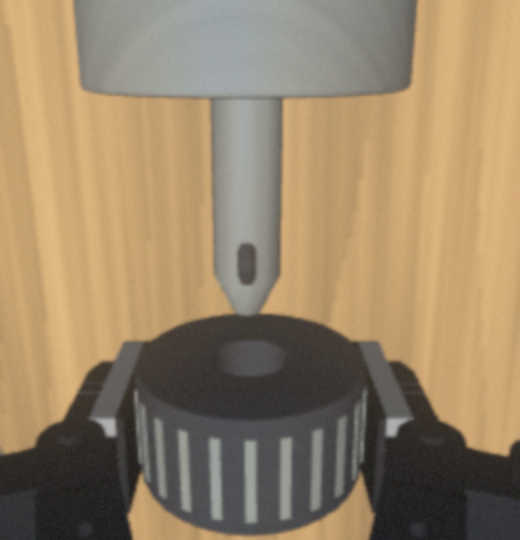

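drive_tool --rows '[[[0,0,-0.2,-0.0008,-0.003,0.0005,1],[0,0,0,0,-0.004,0,1],[0,0,0,0,-0.003,0,1]]]'

```text
clock: 28.35
eef_pos: [0.539, 0.1307, 0.1082]
orientation: [0.0, 1.0, -0.007, -0.0]
contact_force: [0.4, -0.4, -1.9]
width: 0.576
```

```bash
python3 - <<'E'
from h import *
to([.539,.14,.1081])
w=bot.read_camera('wrist')[:,:,::-1];cv2.imwrite('pics/w20.png',cv2.resize(w[80:350,160:420],None,fx=2,fy=2))
E
```

```text
clk 28.35 eef [0.539  0.1307 0.1082] turn deg [ 0.01  0.02 -0.14] F [ 0.4 -0.4 -1.9] T [0.01 0.05 0.01] w 0.576
shift [-0.0001 -0.0093  0.0001]
```

View pics/w20.png

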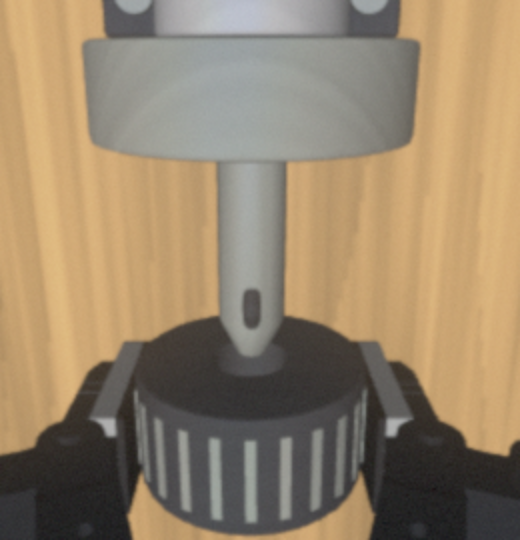

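drive_tool --rows '[[[0,0,0,0,-0.003,0,1],[0,0,0,0,-0.003,0,1]]]'

```text
clock: 28.6
eef_pos: [0.539, 0.1376, 0.1082]
orientation: [-0.0, 1.0, -0.007, -0.0]
contact_force: [-0.6, 0.8, -2.6]
width: 0.576
```

drive_tool --rows '[[[0,0,0,0,-0.002,0,1],[0,0,0,0,-0.002,0,1]]]'

```text
clock: 28.8
eef_pos: [0.5391, 0.1422, 0.1081]
orientation: [-0.0, 1.0, -0.007, -0.0]
contact_force: [-0.5, 0.4, -1.7]
width: 0.575
```

drive_tool --rows '[[[0,0,0,0,-0.002,0,1],[0,0,0,0,-0.002,0,1]]]'

```text
clock: 29.0
eef_pos: [0.5392, 0.1436, 0.1083]
orientation: [0.002, 1.0, -0.008, -0.0]
contact_force: [-0.2, -5.0, -0.4]
width: 0.573
```

drive_tool --rows '[[[0,0,0,0,-0.0025,0,1],[0,0,0,0,-0.0025,0,1]]]'

```text
clock: 29.2
eef_pos: [0.5395, 0.145, 0.1087]
orientation: [0.004, 1.0, -0.01, 0.0]
contact_force: [-0.3, -2.1, 0.3]
width: 0.574
```

```bash
python3 - <<'E'
from h import *
to([.539,.14,.1081])
w=bot.read_camera('wrist')[:,:,::-1];cv2.imwrite('pics/w21.png',cv2.resize(w[80:350,160:420],None,fx=2,fy=2))
E
```

```text
clk 29.20 eef [0.5395 0.145  0.1087] turn deg [ 0.46 -0.01 -0.41] F [-0.3 -2.1  0.3] T [-0.41  0.12 -0.06] w 0.574
shift [-0.0004  0.005   0.0007]
```

View pics/w21.png

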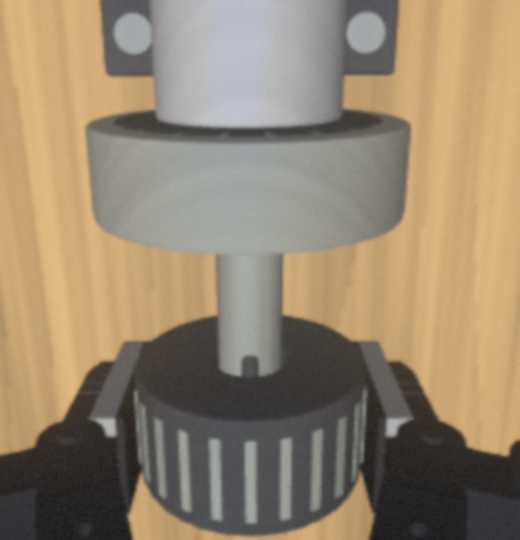

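drive_tool --rows '[[[0.4,0,-0.3,0,-0.003,0,1],[0.2,0,0,0,-0.003,0,1]]]'

```text
clock: 29.45
eef_pos: [0.5402, 0.1535, 0.1091]
orientation: [-0.003, 1.0, -0.006, 0.001]
contact_force: [-0.7, -3.8, -0.1]
width: 0.571
```

drive_tool --rows '[[[0.2,0,0,0,-0.003,0,1],[0.2,0,0,0,-0.003,0,1]]]'

```text
clock: 29.65
eef_pos: [0.5401, 0.1601, 0.1091]
orientation: [-0.007, 1.0, -0.006, 0.001]
contact_force: [-0.5, -2.3, 0.1]
width: 0.575
```

drive_tool --rows '[[[-0.6,0,0,-0.0005,-0.003,0,1],[0,0,0,0,-0.003,0,1]]]'

```text
clock: 29.85
eef_pos: [0.5398, 0.167, 0.1091]
orientation: [-0.002, 1.0, -0.006, 0.001]
contact_force: [-1.1, -1.8, 0.6]
width: 0.574
```

drive_tool --rows '[[[0,0,0,0,-0.002,0,1],[0,0,0,0,-0.002,0,1]]]'

```text
clock: 30.05
eef_pos: [0.5399, 0.1721, 0.1092]
orientation: [-0.002, 1.0, -0.005, 0.001]
contact_force: [-0.2, -1.5, -1.0]
width: 0.573
```

```bash
python3 - <<'E'
from h import *
to([.5395,.178,.1081])
w=bot.read_camera('wrist')[:,:,::-1];cv2.imwrite('pics/w22.png',cv2.resize(w[80:350,160:420],None,fx=2,fy=2))
E
```

```text
clk 30.05 eef [0.5399 0.1721 0.1092] turn deg [-0.19 -0.1   0.08] F [-0.2 -1.5 -1. ] T [-0.25  0.   -0.03] w 0.573
shift [-0.0005 -0.0059  0.0011]
```

View pics/w22.png

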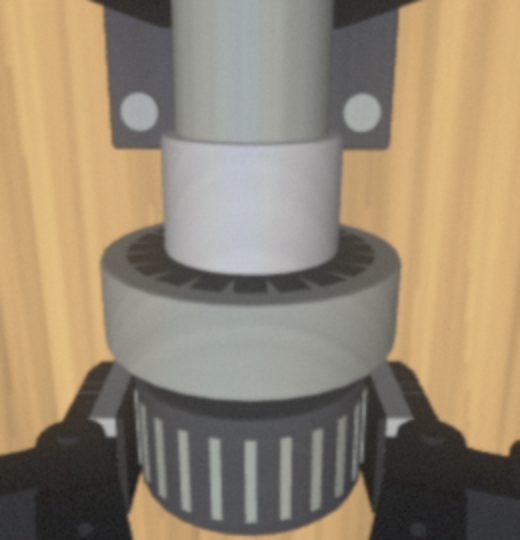

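drive_tool --rows '[[[0,0,0,0,-0.002,0,1],[0,0,0,0,-0.0015,0,1]]]'

```text
clock: 30.3
eef_pos: [0.5394, 0.178, 0.1086]
orientation: [-0.003, 1.0, -0.005, 0.0]
contact_force: [0.2, -2.6, 0.0]
width: 0.575
```

drive_tool --rows '[[[0,0,0,0,-0.0015,0,1]]]'

```text
clock: 30.4
eef_pos: [0.5394, 0.178, 0.1086]
orientation: [-0.002, 1.0, -0.005, 0.0]
contact_force: [-1.1, -6.1, 0.5]
width: 0.571
```

drive_tool --rows '[[[0,0,0,0,-0.0015,0,1]]]'

```text
clock: 30.5
eef_pos: [0.5393, 0.178, 0.1086]
orientation: [-0.001, 1.0, -0.006, 0.0]
contact_force: [-1.3, -4.2, 0.4]
width: 0.572
```

drive_tool --rows '[[[0,0,0,0,-0.002,0,1]]]'

```text
clock: 30.6
eef_pos: [0.5393, 0.178, 0.1087]
orientation: [0.001, 1.0, -0.007, -0.0]
contact_force: [-0.8, -6.3, -0.2]
width: 0.576
```

drive_tool --rows '[[[0,0,0,0,-0.003,0,1]]]'

```text
clock: 30.7
eef_pos: [0.5392, 0.178, 0.1088]
orientation: [0.003, 1.0, -0.008, -0.0]
contact_force: [-0.9, -9.2, 1.5]
width: 0.572
```

```bash
python3 - <<'E'
from h import *
to([.5395,.178,.1081])
s=bot.read_camera('scene')[:,:,::-1];crop(s.copy(),270,160,350,230,9,'s23.png')
to()
E
```

```text
clk 30.70 eef [0.5392 0.178  0.1088] turn deg [ 0.29  0.03 -0.22] F [-0.9 -9.2  1.5] T [-1.49  0.16 -0.06] w 0.572
shift [0.0003 0.     0.0007]
clk 30.75 eef [0.5392 0.178  0.1088] turn deg [ 0.31  0.03 -0.22] F [-1.6 -7.   1.2] T [-1.29  0.16 -0.07] w 0.571
```

View pics/s23.png

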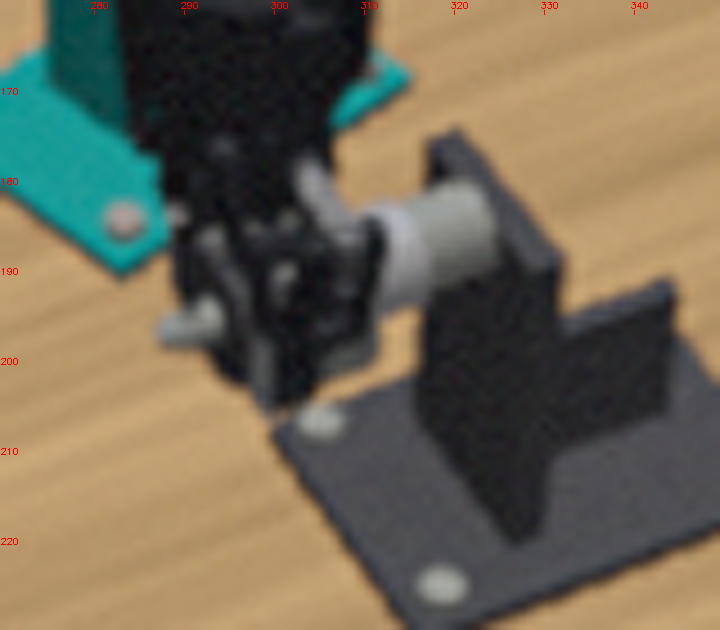

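drive_tool --rows '[[[0,0,0,0,0,0,0.3],[0,0,0,0,0,0,0],[0,0,0,0,0,0,0],[0,0,0,0,0,0,0],[0.3,0,-0.2,0,0,-0.01,0],[0,0,0,0,0,-0.03,0],[0,0,0,0,0,-0.035,0],[0,0,0,0,0.02,-0.03,0],[0,0,0,0,0.02,-0.01,0],[0,0,0,0,0.02,0,0],[0,0,0,0,0,0,0],[0,0,0,0,0,0,0]]]'

```text
clock: 31.95
eef_pos: [0.5389, 0.1223, 0.2306]
orientation: [-0.006, 1.0, -0.003, 0.001]
contact_force: [0.0, 1.0, 0.2]
width: 1.0
```

```bash
python3 - <<'E'
from h import *
import pickle
to()
c=bot.get_calibration('wrist');w=bot.read_camera('wrist')[:,:,::-1].copy();cv2.imwrite('pics/w24.png',w);crop(w,220,0,340,180,3.3,'w24a.png');pickle.dump(c,open('w24.pkl','wb'))
s=bot.read_camera('scene')[:,:,::-1].copy();crop(s,275,165,345,225,9,'s24.png');cv2.imwrite('pics/s24f.png',s)
E
```

```text
clk 31.95 eef [0.5389 0.1223 0.2306] turn deg [-0.68 -0.1   0.4 ] F [0.  1.  0.2] T [ 0.05 -0.   -0.01] w 1.0
```

View pics/w24a.png

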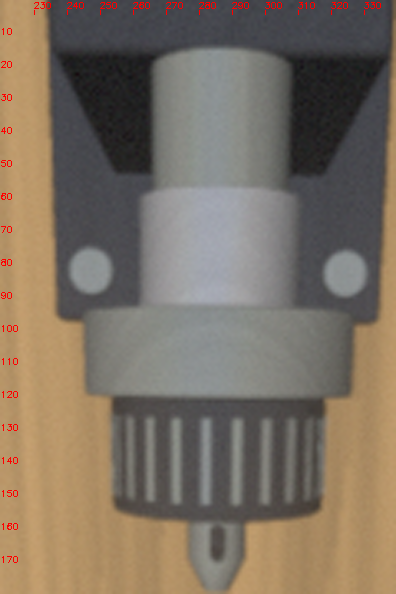

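View pics/s24.png

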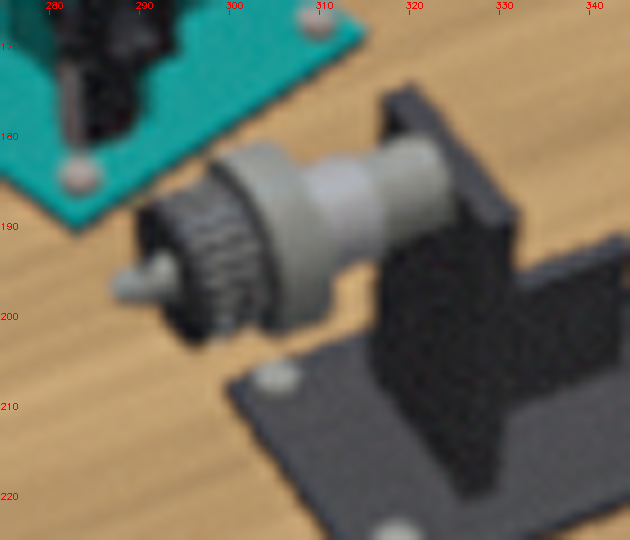

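View pics/s24f.png

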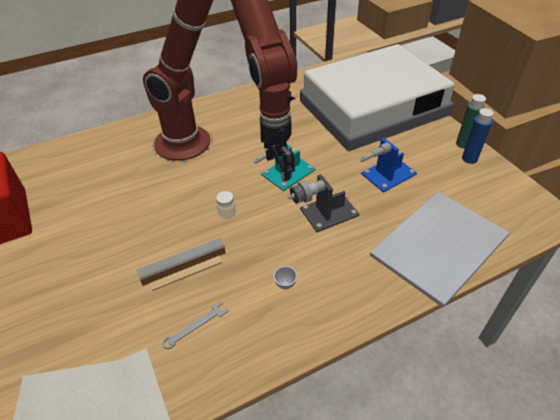

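```bash
python3 - <<'E'
from h import *
import pickle
np.set_printoptions(precision=4,suppress=True)
c=pickle.load(open('w24.pkl','rb'))
col=285
S=plane(c,(285,57-.0),.148)[1]
for n,r,z in [('collar/spacer',187/3.3-.5,.147),('spacer/bearing',306/3.3-.5,.147),('bearing outer',397/3.3-.5,.160),('cap outer',521/3.3-.5,.1545),('catch out',562/3.3-.5,.137),('tip',591/3.3-.5,.13)]: print(n,plane(c,(285,r),z))
E
```

```text
collar/spacer [0.5391 0.2341 0.147 ]
spacer/bearing [0.5389 0.2113 0.147 ]
bearing outer [0.5388 0.1931 0.16  ]
cap outer [0.5386 0.1673 0.1545]
catch out [0.5386 0.1552 0.137 ]
tip [0.5385 0.1468 0.13  ]
```

The lengths along the axle check out: the cap's outer face is 67.5 mm from the seat (68 expected), the bearing's outer face 41.7 mm (42 expected), and the catch is visible beyond the cap. I'll hand the job in.

```bash
python3 -c "
from h import *
print(bot.sign_off())"
```

```text
the job is handed in; nothing more can be done
None
```

I slid the spacer, the bearing and the cap onto the dark stand's axle in that order, pushed each to a firm stop, and handed the job in at about 32 s. Sign-off gives no verdict, so whether it passed is not confirmed.

- **Forces:** the highest push I read was 9 N, on the final seating of the cap. The catch took about 5 N to pass. I only saw the force at the end of each move, not continuously.
- **Position along the axle:** in the last pictures the stack shows no gaps. Measured from the seat, the bearing's outer face is at 41.7 mm (42 expected) and the cap's outer face at 67.5 mm (68 expected). These distances are scaled from the axle tip, so they are good to roughly 1 mm.
- **Catch:** it is visible in the clear beyond the cap. The gripper also settled by about 0.5 mm at the end of the push, which fits the cap having passed it. How far up the catch sprang could not be measured.
- **Bystanders and gripper:** the tin, wrench and jar look unmoved in the scene picture; I judged this by eye and did not measure it. The gripper is open and clear of everything.

No check failed or disagreed.

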